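# Pack the stepped bracket kit and lock the transit box

### The arm

A 6-joint arm with a two-finger parallel gripper is mounted at the origin on a cart in front of the work surface, level with it; the furniture and walls round the work are solid. World frame = base frame: x ahead of the robot, y to its left, z up, the work surface at z = 0. Lengths are in mm, angles in rad, forces in N, time in s.
With the tool pointing down it reaches from about 350 to 875 mm from the base axis. Payload 4.2 kg.
Tool frame: the origin (TCP) lies midway between the tips of the shut fingers; the grasp point (between the pads) lies 19 mm behind it (arm.tcp_to_grasp is the distance from the TCP to the grasp point, in mm); z points along the fingers, y is the line along which they close (so a half turn about z gives the same grasp; the last joint's range is limited). The gripper opens to 85 mm and grips with 20 to 120 N. Pads are 22 mm wide; open, the fingers measure 114 mm over their backs; the gripper's body (76 mm by 85 mm) begins 54 mm behind the grasp point. The pads swing forward as they close: fully open they stand 13 mm farther back than shut.
Start: joints at [-0.875, 0.385, 0.008, 0, -1.194, -0.259], TCP at [264.413, -566.29, 231.312] pointing down, gripper open.
Joint ranges: [-3.14, 3.14], [-1.21, 2.06], [-1.07, 1.41], [-3.16, 2.05], [-2.99, -0.16], [-3.1, 3.1]. Speed limits (rad/s): [2.79, 2.79, 3.14, 3.14, 3.14, 3.14].

### API

Orientations are given as a unit quaternion [x, y, z, w].
In Python, from bench import arm, imaging, job, models gives the robot as it stands.
- The arm moves only by the tool arm_command, never from a script. Its argument "rows" is a list of rows, each an object with "grip": the opening, from 0 (shut) to 1 (fully open); "linear": the shift along the tool's x, y, z in mm, a list of three; "rot": the turn, a rotation vector about the tool's x, y, z in rad, a list of three. In form: [{"grip": grip, "linear": [tx, ty, tz], "rot": [rx, ry, rz]}, ...]. A call has 1 to 10 rows; each row is the pose to reach, as a shift and turn from the pose commanded when the call began, along the tool's axes at that moment; what a row does not reach only later rows make up. A row lasts 1/8 s, in which the tool goes at most 62.5 mm and 10.7 degrees, less where a joint would pass 70% of its speed; a pose out of reach is approached as far as the arm can. A call with a gripper value outside its range is refused whole. The fingers move at their own pace and stop on an object; the grip force is fixed at half the most. Time passes only in rows, so rows that repeat a pose let the fingers close. It gives the time, the measured TCP pose, the force, the opening and the grip force at its end, in the units of the state.
- arm.read_state(): the state, without advancing time (a new reading comes with each control period).
- imaging.get_image(name): name is "side" or "top" or "wrist"; returns a dict with "frame" (480x640x3 uint8, red, green, blue), "fx", "fy", "cx", "cy" (pixels), "extrinsics" (4x4, takes a point from world to camera coordinates); the wrist camera has in their place "T_tool_cam" (4x4, takes a point from camera to tool coordinates, whose origin is the TCP and whose axes are the flange's). Camera axes: x right, y down, z forward; pixel columns grow to the right and rows downward; lengths in mm; the calibration is good to about 2 mm. The wrist camera is an equidistant fisheye: a pixel r from the principal point sees the ray r / f radians off the axis. A picture is of the moment at which its call begins: read the wrist's pose just before it. There is no depth.
- job.job_done(): hands the job in; it is judged then, once.
Trained networks look in a picture, given as the dict that the camera call returned (one of the last four; its "shot" number tells which), for a name from the list of things; names that differ only in an ending like _2 or _b are one class to them, and where a whole thing is asked for, a point or a joint stands for the part that bears it (a point fixed in the world has none). Each returns a list of dicts, best first, with "score" (0 to 1); they miss things now and then, are a little off and sometimes report something else, mostly with a low value. They report only what shows in the picture. A call takes as long as a camera call. They do not tell look-alikes from the thing itself.
- models.spot_in(picture, query): "rect" ([left, top, right, bottom] in pixels, round what is visible of it).
- models.tip_of(picture, query): "pixel" ([column, row] in pixels: a listed point, or the origin of a listed thing).
The state is a dict: "clock": time; "joints": joint angles; "joint_vel": joint speeds; "joint_efforts": joint torques, N m; "position": TCP position; "ee_rot": TCP orientation; "contact_force": force on the tool from outside, world axes, zero at the start; "wrist_torque": the same for the moment, N m; "gripper_width": finger opening in mm; "grasp_force": force on a finger pad.
Only numpy, scipy, OpenCV 4.12 (cv2) and the standard library are available. Lean on these libraries where they do the work, as an engineer would, in place of code of your own. Each camera call takes 0.05 s, during which the arm holds its last target. There are 200 camera calls.

### The job

Pack the bracket kit into its tight transit box: turn the lock collar so that its tongue is clear of the pockets, then stand every bracket of the kit upright in its own pocket, fully home on the box floor and with its lip over the ledge of the bracket before it (so the order matters; one end bracket may be missing, its pocket then stays empty). Finally turn the collar back to its locked mark, so that the tongue lies along the box over the last brackets, and leave the other things on the bench alone.

Things in the scene. Friction and masses are not known exactly. Their poses are not given: they have to be found in the camera images.
- bracket_a_mid (a point): Bracket A, aluminium with steel foot, about 0.2 kg, L-shaped elbow: no lip; ledge 6 mm high; one dimple on top. Upright web 28 mm (x) x 40 mm (y) x 42 mm high, ledge 14 mm long at the foot of its +x face; all 40 mm wide in y, grip across that. Point: middle of the web, 21 mm above the underside; z up. Not in every kit (absent: None).
- bracket_b_mid (a point): Bracket B, aluminium with steel foot, about 0.2 kg, S-shaped: lip from 10 to 18 mm above its underside; ledge 12 mm high; two dimples on top. Upright web 28 mm (x) x 40 mm (y) x 42 mm high, ledge 14 mm long at the foot of its +x face, lip 16 mm long (8 mm thick) on its -x face; all 40 mm wide in y, grip across that. Point: middle of the web, 21 mm above the underside; z up.
- bracket_c_mid (a point): Bracket C, aluminium with steel foot, about 0.2 kg, S-shaped: lip from 16 to 24 mm above its underside; ledge 18 mm high; three dimples on top. Upright web 28 mm (x) x 40 mm (y) x 42 mm high, ledge 14 mm long at the foot of its +x face, lip 16 mm long (8 mm thick) on its -x face; all 40 mm wide in y, grip across that. Point: middle of the web, 21 mm above the underside; z up.
- bracket_d_mid (a point): Bracket D, aluminium with steel foot, about 0.2 kg, S-shaped: lip from 22 to 30 mm above its underside; ledge 24 mm high; four dimples on top. Upright web 28 mm (x) x 40 mm (y) x 42 mm high, ledge 14 mm long at the foot of its +x face, lip 16 mm long (8 mm thick) on its -x face; all 40 mm wide in y, grip across that. Point: middle of the web, 21 mm above the underside; z up.
- bracket_e_mid (a point): Bracket E, aluminium with steel foot, about 0.2 kg, inverted L: lip from 28 to 36 mm above its underside; no ledge; five dimples on top. Upright web 36 mm (x) x 40 mm (y) x 42 mm high, lip 16 mm long (8 mm thick) on its -x face; all 40 mm wide in y, grip across that. Point: middle of the web, 21 mm above the underside; z up. Not in every kit (absent: None).
- bracket_e_lip (a point): Outer end of bracket E's lip, 34 mm to -x of the middle of its web and 32 mm above its underside. None when E is absent.
- pocket_a (a point): Place of bracket A in the transit box: point on the box floor under the middle of its web, -104 mm along the box's x; axes as the box, and the bracket stands in it with its own x along the box's x. The pocket runs from 16 mm to -x to 30 mm to +x of this point and is 44 mm wide in y: 2 mm play all round for web and ledge.
- pocket_b (a point): Place of bracket B in the transit box: point on the box floor under the middle of its web, -54 mm along the box's x; axes as the box, and the bracket stands in it with its own x along the box's x. The pocket runs from 16 mm to -x to 30 mm to +x of this point and is 44 mm wide in y: 2 mm play all round for web and ledge.
- pocket_c (a point): Place of bracket C in the transit box: point on the box floor under the middle of its web, -4 mm along the box's x; axes as the box, and the bracket stands in it with its own x along the box's x. The pocket runs from 16 mm to -x to 30 mm to +x of this point and is 44 mm wide in y: 2 mm play all round for web and ledge.
- pocket_d (a point): Place of bracket D in the transit box: point on the box floor under the middle of its web, 46 mm along the box's x; axes as the box, and the bracket stands in it with its own x along the box's x. The pocket runs from 16 mm to -x to 30 mm to +x of this point and is 44 mm wide in y: 2 mm play all round for web and ledge.
- pocket_e (a point): Place of bracket E in the transit box: point on the box floor under the middle of its web, 100 mm along the box's x; axes as the box, and the bracket stands in it with its own x along the box's x. The pocket is 40 mm long in x (centred on this point) and 44 mm wide in y.
- transit_box: Fixed grey tray on a base plate 4 mm thick (box floor). Origin on the bench under mid-tray, x along the tray from pocket A to E and on to the collar (axis at x=162 mm). Walls 12 mm above the floor, 250 x 54 mm outside; pockets A to E divided by ribs 6 mm high. Each bracket's lip passes 4 mm above the ledge of the bracket before it (nearer A), so a later bracket bars the one before it.
- lock_collar (a joint): Captive lock collar, 44 mm across, on a pillar at the E end (rad). 0 = locked mark (white line) and stop: tongue along the box's -x over E and D; grows counter-clockwise from above to 1.9. At 1.57 the tongue points to the box's -y, clear of all pockets. Stays where left (0.08 N m). Tongue 22 mm wide, 49 to 57 mm above the bench; seated brackets reach 46 mm.
- collar_grip (a point): On the collar's axis, 77 mm above the bench, in the middle of the black wing on top of the collar. The wing is 48 mm long (its x, in line with the tongue, which points to its -x), 12 mm thick (y) and reaches from 60 to 90 mm above the bench.
- tongue_tip (a point): Middle of the tip of the collar's tongue, 112 mm from the axis, 53 mm above the bench; turns with the collar.
- flux_jar: Bystander: brown jar with white lid, 44 mm across, 47 mm high; origin at its underside. Leave it alone.
- tip_tinner: Bystander: flat round white tin, 38 mm across, 19 mm high; origin at its underside. Leave it alone.
- solder_spool: Bystander: spool of solder, 54 mm across, 40 mm high; origin at its underside. Leave it alone.
Mind the look-alikes: they are no part of the job. What is shaped like the part that bears bracket_b_mid but red is not meant.

How it is judged (in metres and radians):
On the way, in this order (a step that is already met when the one before it is completed fails the run):
1. the collar's tongue is turned clear of the pockets (1.1 rad or more) (value of joint lock_collar above 1.1 rad), for 0.2 s.
2. every bracket present is seated in its own pocket (horizontal distance between bracket_a_mid and pocket_a below 0.006 m and z of bracket_a_mid in the frame of pocket_a between 0.018 and 0.024 m and angle between each of bracket_a_mid, bracket_b_mid, bracket_c_mid, bracket_d_mid, bracket_e_mid's own z axis and vertical below 0.09 rad and angle between the x axis of each of bracket_a_mid, bracket_b_mid, bracket_c_mid, bracket_d_mid, bracket_e_mid and the x axis of transit_box, either way round below 0.14 rad and horizontal distance between bracket_b_mid and pocket_b below 0.006 m and z of bracket_b_mid in the frame of pocket_b between 0.018 and 0.024 m and horizontal distance between bracket_c_mid and pocket_c below 0.006 m and z of bracket_c_mid in the frame of pocket_c between 0.018 and 0.024 m and horizontal distance between bracket_d_mid and pocket_d below 0.006 m and z of bracket_d_mid in the frame of pocket_d between 0.018 and 0.024 m and horizontal distance between bracket_e_mid and pocket_e below 0.006 m and z of bracket_e_mid in the frame of pocket_e between 0.018 and 0.024 m and x of bracket_e_lip in the frame of transit_box below 0.085 m), for 0.2 s.
At the end, for the whole second after the job is handed in: Every bracket present stands in its own pocket (web middle within 6 mm of its place, underside within 3 mm of the box floor, upright within 5 degrees, in line with the box within 8 degrees, E's lip towards D) and the collar is within 0.14 rad of its locked mark (all of step 2 and value of joint lock_collar below 0.14 rad and velocity of joint lock_collar between -0.05 and 0.05 rad/s); the robot touches nothing.
It fails at once if the flux jar is shoved more than 6 cm or tipped over (distance of flux_jar from where it was at the start of the episode above 0.06 m or angle between flux_jar's own z axis and vertical above 0.7 rad).
It fails at once if the tip tinner is shoved more than 6 cm or tipped over (distance of tip_tinner from where it was at the start of the episode above 0.06 m or angle between tip_tinner's own z axis and vertical above 0.7 rad).
It fails at once if the solder spool is shoved more than 6 cm or tipped over (distance of solder_spool from where it was at the start of the episode above 0.06 m or angle between solder_spool's own z axis and vertical above 0.7 rad).
Of bracket_a, bracket_e only 1 to 2 are there at a start; the rules pass over those that are not, and their reading is None.
At some moment in a run one of bracket_a, bracket_b, bracket_c, bracket_d, bracket_e may be knocked a few centimetres aside while the robot is not near it.
It also fails if it takes over 200 s, if anything falls off the work surface, if the arm or the gripper's body presses on something with over 40 N, if the wrist force passes 120 N, or if a joint passes its speed limit or range.

## Working session

There is one attempt and no reset: what is moved stays moved. The work goes in short steps, Python scripts to look and compute and a tool call to move; the robot and the scene stay as the last step left them, time stands still between calls to the robot, and variables do not carry over. Pictures are saved under pics/ and viewed, at most 14 in all, crops included, and the job is handed in when it is done.

Besides the shell and the picture viewer there is one more tool, called after "Request:" by a JSON object that holds its "api" and its "payload". arm_command: Moves the arm, as the interface text tells. Its arguments: {"type":"object","properties":{"rows":{"type":"array"}},"required":["rows"]}

```bash
ls; mkdir -p pics; cat > h.py <<'E'
import numpy as np, cv2
from scipy.spatial.transform import Rotation as R
from bench import arm, imaging, job, models
def save(p,n): cv2.imwrite('pics/'+n,p['frame'][:,:,::-1])
def ray(p,px,st=None):
    u,v=px
    if 'extrinsics' in p:
        E=np.array(p['extrinsics']); d=np.array([(u-p['cx'])/p['fx'],(v-p['cy'])/p['fy'],1])
        return -E[:3,:3].T@E[:3,3], E[:3,:3].T@d
    T=np.array(p['T_tool_cam']); a=np.array([(u-p['cx'])/p['fx'],(v-p['cy'])/p['fy']]); th=np.linalg.norm(a)
    d=np.r_[a/max(th,1e-9)*np.sin(th),np.cos(th)]
    Q=R.from_quat(st['ee_rot']).as_matrix()
    return Q@T[:3,3]+np.array(st['position']), Q@T[:3,:3]@d
def atz(p,px,z,st=None):
    o,d=ray(p,px,st); return o+d*(z-o[2])/d[2]
def proj(p,X,st=None):
    X=np.array(X,float)
    if 'extrinsics' in p:
        E=np.array(p['extrinsics']); c=E[:3,:3]@X+E[:3,3]; return np.array([p['fx']*c[0]/c[2]+p['cx'],p['fy']*c[1]/c[2]+p['cy']])
    Q=R.from_quat(st['ee_rot']).as_matrix(); T=np.array(p['T_tool_cam'])
    c=T[:3,:3].T@(Q.T@(X-np.array(st['position']))-T[:3,3]); r=np.hypot(c[0],c[1]); th=np.arctan2(r,c[2])
    return np.array([p['cx']+p['fx']*th*c[0]/r,p['cy']+p['fy']*th*c[1]/r])
E
python3 - <<'E'
from h import *
st=arm.read_state(); print({k:np.round(v,3) for k,v in st.items()})
t=imaging.get_image('top'); s=imaging.get_image('side'); save(t,'t0.png'); save(s,'s0.png')
for n,p in (('top',t),('side',s)):
    print(n,np.round(np.array(p['extrinsics']),3).tolist(),p['fx'],p['cx'],p['cy'])
    for q in ['bracket_a_mid','bracket_b_mid','bracket_c_mid','bracket_d_mid','bracket_e_mid','bracket_e_lip','pocket_a','pocket_e','transit_box','collar_grip','tongue_tip','flux_jar','tip_tinner','solder_spool']:
        print(q,[(np.round(r['pixel']).tolist(),round(r['score'],2)) for r in models.tip_of(p,q)])
E
```

```text
pics
{'clock': np.float64(0.0), 'joints': array([-0.875,  0.386,  0.007, -0.   , -1.194, -0.259]), 'joint_vel': array([ 0.   ,  0.002, -0.   ,  0.   ,  0.001,  0.001]), 'joint_efforts': array([ 2.0000e-03, -3.9229e+01,  1.8840e+01,  4.1860e+00, -5.0000e-03,
        0.0000e+00]), 'position': array([ 264.183, -565.783,  230.208]), 'ee_rot': array([-0.217,  0.976,  0.001, -0.   ]), 'contact_force': array([0.381, 0.523, 0.178]), 'wrist_torque': array([ 0.004, -0.001, -0.038]), 'grasp_force': np.float64(0.0), 'gripper_width': np.float64(85.475)}
top [[0.03, -1.0, -0.001, 134.69], [-0.998, -0.03, -0.051, 563.873], [0.051, 0.003, -0.999, 1468.525], [0.0, 0.0, 0.0, 1.0]] 451.85293929559964 315.54467117207236 237.99772684420134
bracket_a_mid [([270.0, 271.0], 0.61), ([308.0, 276.0], 0.49)]
bracket_b_mid [([257.0, 233.0], 0.75), ([170.0, 229.0], 0.69), ([170.0, 268.0], 0.68), ([196.0, 260.0], 0.66)]
bracket_c_mid [([237.0, 268.0], 0.77), ([462.0, 235.0], 0.17)]
bracket_d_mid [([288.0, 233.0], 0.48), ([435.0, 240.0], 0.16)]
bracket_e_mid [([268.0, 272.0], 0.78)]
bracket_e_lip [([262.0, 276.0], 
[... 795 characters left out ...]
racket_c_mid [([346.0, 292.0], 0.82)]
bracket_d_mid [([307.0, 259.0], 0.79)]
bracket_e_mid [([350.0, 274.0], 0.58), ([308.0, 262.0], 0.5)]
bracket_e_lip [([353.0, 275.0], 0.65)]
pocket_a [([327.0, 209.0], 0.98), ([336.0, 224.0], 0.95), ([327.0, 205.0], 0.8), ([330.0, 220.0], 0.66), ([325.0, 200.0], 0.57)]
pocket_e [([327.0, 209.0], 0.98), ([336.0, 224.0], 0.95), ([327.0, 205.0], 0.8), ([330.0, 220.0], 0.66), ([325.0, 200.0], 0.57)]
transit_box [([338.0, 221.0], 0.74), ([332.0, 212.0], 0.64)]
collar_grip [([322.0, 171.0], 0.69)]
tongue_tip [([328.0, 191.0], 0.59)]
flux_jar [([269.0, 254.0], 0.75)]
tip_tinner [([331.0, 214.0], 0.47), ([296.0, 245.0], 0.4)]
solder_spool [([282.0, 215.0], 0.75)]
```

```bash
python3 - <<'E'
import cv2
t=cv2.imread('pics/t0.png'); cv2.imwrite('pics/t0c.png',cv2.resize(t[170:320,130:500],(800,324),interpolation=cv2.INTER_CUBIC))
s=cv2.imread('pics/s0.png'); cv2.imwrite('pics/s0c.png',cv2.resize(s[140:380,200:420],(550,600),interpolation=cv2.INTER_CUBIC))
E
```

```text
(no output)
```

View pics/t0c.png

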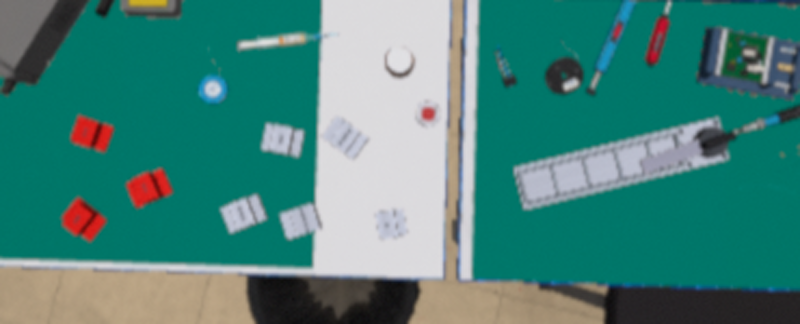

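View pics/s0c.png

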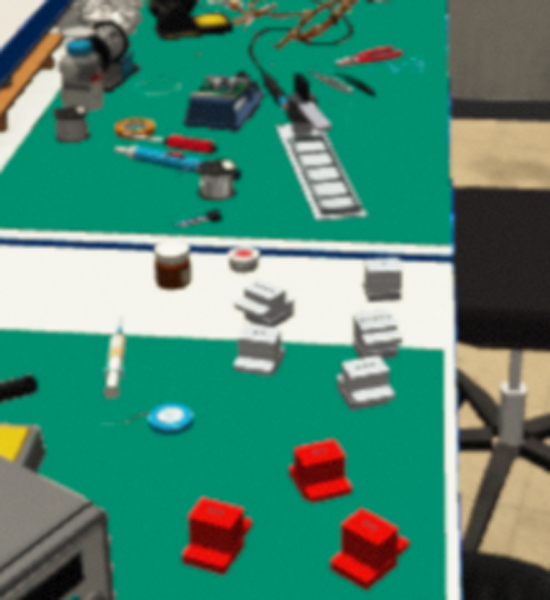

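The top picture shows the box lying right of centre, from about (372,256) to (465,232), with the collar at about (460,235) on its right end. There are five grey brackets at (257,233), (288,233), (237,268), (268,272) and (308,276). Three red look-alikes at (170,229), (196,260) and (170,268) are not meant. The side view agrees. The jar is at (315,198), the tin at about (328,222) and the spool at about (390,205).

```bash
python3 - <<'E'
from h import *
t=imaging.get_image('top');s=imaging.get_image('side')
for px,z in [((257,233),42),((288,233),42),((237,268),42),((268,272),42),((308,276),42),((315,198),47),((328,222),19),((390,205),40),((463,235),77),((424,246),53),((372,256),4)]:
    X=atz(t,px,z); print(px,np.round(X),np.round(proj(s,X)))
st=arm.read_state();w=imaging.get_image('wrist'); save(w,'w0.png'); print(np.round(w['T_tool_cam'],3),w['fx'],w['cx'],w['cy'],R.from_quat(st['ee_rot']).as_matrix().round(3))
E
```

```text
(257, 233) [569. 340.  42.] [302. 275.]
(288, 233) [572. 241.  42.] [305. 256.]
(237, 268) [454. 401.  42.] [345. 290.]
(268, 272) [444. 301.  42.] [350. 270.]
(308, 276) [435. 172.  42.] [355. 247.]
(315, 198) [687. 157.  47.] [269. 239.]
(328, 222) [613. 112.  19.] [296. 242.]
(390, 205) [672. -86.  40.] [287. 208.]
(463, 235) [ 580. -312.   77.] [320. 174.]
(424, 246) [ 542. -195.   53.] [328. 193.]
(372, 256) [506. -36.   4.] [335. 226.]
[[ 1.00000e-03 -9.54000e-01 -2.99000e-01  7.68130e+01]
 [ 1.00000e+00  1.00000e-03  0.00000e+00  1.15300e+00]
 [-0.00000e+00 -2.99000e-01  9.54000e-01 -1.42127e+02]
 [ 0.00000e+00  0.00000e+00  0.00000e+00  1.00000e+00]] 371.64829954431775 316.06483708921354 243.77436832474464 [[-0.906 -0.423  0.   ]
 [-0.423  0.906 -0.   ]
 [-0.    -0.    -1.   ]]
```

View pics/w0.png

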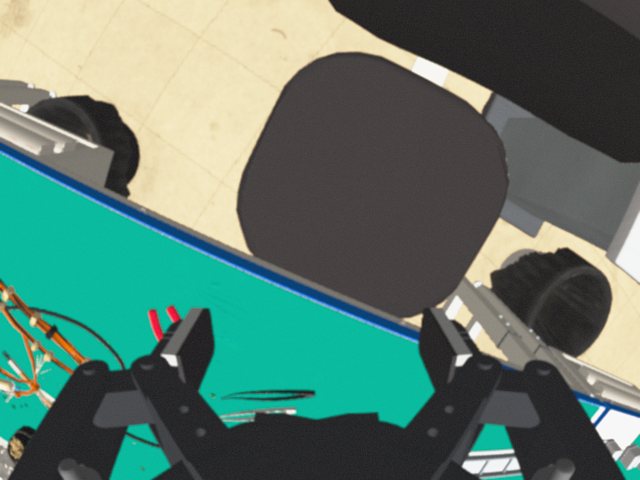

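```bash
cat >> h.py <<'E'
def move(pos,yaw=None,st=None):
    "print linear/rot for target TCP pos and tool-y yaw (deg), tool down"
    st=st or arm.read_state(); Q=R.from_quat(st['ee_rot']); M=Q.as_matrix()
    lin=M.T@(np.array(pos,float)-np.array(st['position']))
    if yaw is None: rv=np.zeros(3)
    else:
        a=np.radians(yaw); y=np.array([np.cos(a),np.sin(a),0]); z=np.array([0,0,-1.]); T=np.c_[np.cross(y,z),y,z]
        rv=(Q.inv()*R.from_matrix(T)).as_rotvec()
    print('linear',lin.round(1).tolist(),'rot',rv.round(4).tolist(),'yaw now',np.degrees(np.arctan2(M[1,1],M[0,1])).round(2),'pos',np.round(st['position'],1),'t',st['clock'],'j6',round(st['joints'][5],2))
E
python3 -c "
from h import *
move((525,-145,300),198)"
```

```text
linear [-414.3, 271.5, -68.7] rot [-0.0, 0.0, -1.4482] yaw now 115.02 pos [ 264.4 -566.3  231.3] t 1.65 j6 -0.26
```

Request:
{"api": "arm_command", "payload": {"rows": [{"grip":1,"linear":[-414,271,-69],"rot":[0,0,-1.448]},{"grip":1,"linear":[-414,271,-69],"rot":[0,0,-1.448]},{"grip":1,"linear":[-414,271,-69],"rot":[0,0,-1.448]},{"grip":1,"linear":[-414,271,-69],"rot":[0,0,-1.448]},{"grip":1,"linear":[-414,271,-69],"rot":[0,0,-1.448]},{"grip":1,"linear":[-414,271,-69],"rot":[0,0,-1.448]},{"grip":1,"linear":[-414,271,-69],"rot":[0,0,-1.448]},{"grip":1,"linear":[-414,271,-69],"rot":[0,0,-1.448]},{"grip":1,"linear":[-414,271,-69],"rot":[0,0,-1.448]},{"grip":1,"linear":[-414,271,-69],"rot":[0,0,-1.448]}]}}

```text
clock: 2.9
position: [524.7, -145.3, 300.1]
ee_rot: [0.809, -0.588, -0.0, 0.0]
contact_force: [0.1, -1.0, -0.5]
gripper_width: 85.6
grasp_force: 0.0
```

```bash
python3 - <<'E'
from h import *
move((525,-145,300),198)
st=arm.read_state();w=imaging.get_image('wrist'); save(w,'w1.png')
for q,z in [('pocket_a',4),('transit_box',0),('collar_grip',77),('tongue_tip',53)]:
    for r in models.tip_of(w,q): print(q,np.round(r['pixel'],1),round(r['score'],2),atz(w,r['pixel'],z,st).round(1))
E
```

```text
linear [-0.2, -0.3, 0.1] rot [0.0005, 0.0002, 0.0002] yaw now -161.99 pos [ 524.7 -145.3  300.1] t 2.9 j6 0.29
pocket_a [305.9 230.3] 0.92 [522.1 -99.    4. ]
pocket_a [309.3 146.5] 0.89 [ 549.3 -197.1    4. ]
pocket_a [312.1 103.4] 0.78 [ 561.9 -246.5    4. ]
pocket_a [310.4 190.3] 0.73 [ 532.  -147.8    4. ]
pocket_a [305.  271.3] 0.56 [506.9 -47.3   4. ]
transit_box [304.8 186.6] 0.74 [ 539.7 -149.4    0. ]
collar_grip [318.3  37.7] 0.7 [ 574.5 -306.7   77. ]
tongue_tip [322.6 148. ] 0.74 [ 535.5 -202.1   53. ]
```

View pics/w1.png

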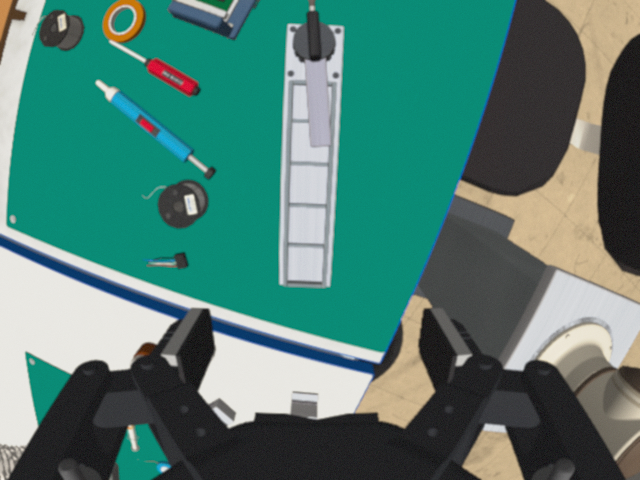

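The wrist picture shows the tray from (283,285) to (343,25), five pockets, and the collar at (315,42). The tongue runs to (320,146), tilted slightly towards the box's -y.

```bash
python3 - <<'E'
from h import *
w=cv2.imread('pics/w1.png'); cv2.imwrite('pics/w1c.png',cv2.resize(w[0:300,250:375],None,fx=2,fy=2,interpolation=cv2.INTER_CUBIC))
c=cv2.resize(w[0:150,260:365],None,fx=5,fy=4,interpolation=cv2.INTER_CUBIC); d=cv2.resize(w[150:300,260:365],None,fx=5,fy=4,interpolation=cv2.INTER_CUBIC)
cv2.imwrite('pics/w1c.png',np.hstack([cv2.resize(c,(400,600)),cv2.resize(d,(400,600))]))
E
```

```text
(no output)
```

View pics/w1c.png

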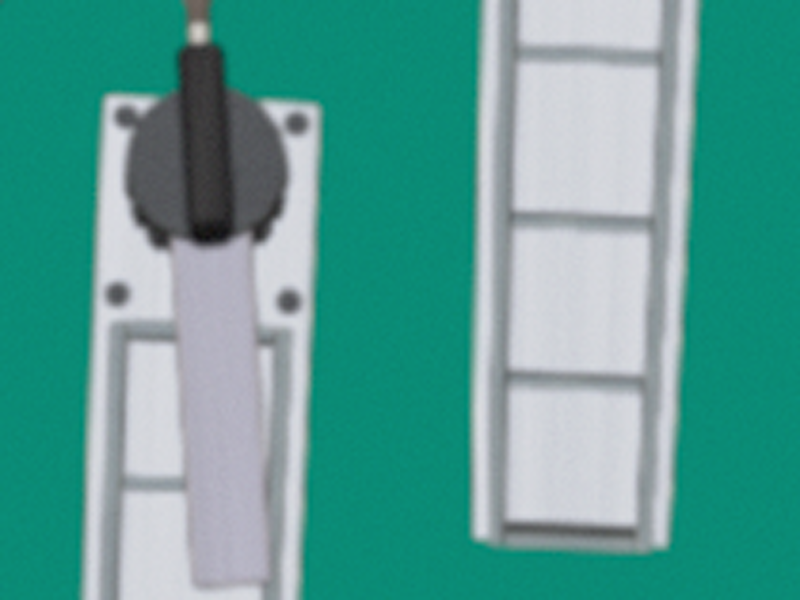

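```bash
python3 - <<'E'
from h import *
from scipy.optimize import least_squares
st=arm.read_state(); w=imaging.get_image('wrist')
r=lambda X,Y:(260+X/3.81,150+Y/4); l=lambda X,Y:(260+X/3.81,Y/4)
obs=[(-72,22,10,r(508,376)),(-72,-22,10,r(645,382)),(-22,22,10,r(510,218)),(-22,-22,10,r(652,222)),(28,22,10,r(515,52)),(28,-22,10,r(660,57)),(78,22,10,l(125,485)),(-125,27,16,r(488,543)),(-125,-27,16,r(655,548))]
P=np.array([atz(w,o[3],o[2],st)[:2] for o in obs]); B=np.array([o[:2] for o in obs])
def T(p,b): c,s=np.cos(p[2]),np.sin(p[2]); return np.c_[c*b[:,0]-s*b[:,1],s*b[:,0]+c*b[:,1]]+p[:2]
f=least_squares(lambda p:(T(p,B)-P).ravel(),[530,-150,-1.3],loss='soft_l1'); p=f.x
print(p[:2].round(2),np.degrees(p[2]).round(2)); print((T(p,B)-P).round(1).tolist())
print('axis from box',T(p,np.array([[162,0]])).round(1))
a=atz(w,l(212,237),57,st);b=atz(w,l(230,585),57,st); v=b-a; ang=np.degrees(np.arctan2(v[1],v[0])); print('tongue ang',ang,'joint',ang-180-np.degrees(p[2]),'tip',b.round(1))
a=atz(w,l(200,50),90,st);b=atz(w,l(210,235),90,st);v=b-a; print('wing',a.round(1),b.round(1),np.degrees(np.arctan2(v[1],v[0])),(a+b)/2)
a=atz(w,l(207,165),60,st);print('disc centre',a)
E
```

```text
[ 416.67 -192.94] -70.6
[[-0.8, 0.9], [3.2, -1.1], [-1.5, 0.4], [2.1, 0.0], [-0.7, 0.8], [2.7, 1.0], [-112.5, -38.1], [-1.2, 0.2], [4.9, -2.4]]
axis from box [[ 470.5 -345.7]]
tongue ang 110.96113939332555 joint 1.5569135803092564 tip [ 537.9 -204.7   57. ]
wing [ 585.9 -328.    90. ] [ 569.1 -284.1   90. ] 110.92321245035166 [ 577.53065558 -306.07082464   90.        ]
disc centre [ 577.60298671 -307.43286911   60.        ]
```

```bash
python3 - <<'E'
from h import *
st=arm.read_state(); w=imaging.get_image('wrist')
r=lambda X,Y:(260+X/3.81,150+Y/4); l=lambda X,Y:(260+X/3.81,Y/4)
obs=[(-72,22,10,r(508-400,376)),(-72,-22,10,r(645-400,382)),(-22,22,10,r(510-400,218)),(-22,-22,10,r(652-400,222)),(28,22,10,r(515-400,52)),(28,-22,10,r(660-400,57)),(78,22,10,l(125,485)),(-125,27,16,r(88,543)),(-125,-27,16,r(255,548))]
from scipy.optimize import least_squares
P=np.array([atz(w,o[3],o[2],st)[:2] for o in obs]); B=np.array([o[:2] for o in obs])
def T(p,b): c,s=np.cos(p[2]),np.sin(p[2]); return np.c_[c*b[:,0]-s*b[:,1],s*b[:,0]+c*b[:,1]]+p[:2]
p=least_squares(lambda p:(T(p,B)-P).ravel(),[530,-150,-1.3],loss='soft_l1').x
print(p[:2].round(2),np.degrees(p[2]).round(2)); print((T(p,B)-P).round(1).tolist(),T(p,np.array([[162,0]])).round(1))
E
```

```text
[ 535.51 -153.3 ] -74.39
[[-0.2, 0.6], [-0.2, 0.5], [-0.3, -0.3], [-0.3, 0.3], [0.0, -0.8], [0.2, -0.5], [1.7, -1.5], [-0.5, 0.2], [0.4, 1.1]] [[ 579.1 -309.3]]
```

```bash
python3 -c "
from h import *
move((578.3,-308.2,110),200.9)"
```

```text
linear [170.5, -1.5, 190.4] rot [-0.0, 0.0, -0.0523] yaw now -162.1 pos [ 524.5 -146.4  300.4] t 3.25 j6 0.29
```

```bash
cat >> h.py <<'E'
import json,os
def cget():
    d=json.load(open('c.json')); return np.array(d[0]),d[1]      # commanded pos, tool-y yaw deg
def goto(pos,yaw=None):
    "delta from the commanded pose, rounded; records the result as commanded"
    p,y0=cget(); yaw=y0 if yaw is None else yaw; a=np.radians(y0)
    M=np.c_[[np.sin(a)*-1,np.cos(a),0],[np.cos(a),np.sin(a),0],[0,0,-1]]
    # tool x = y cross z
    M[:,0]=np.cross(M[:,1],M[:,2])
    lin=np.round(M.T@(np.array(pos,float)-p),1); rz=round(-np.radians((yaw-y0+180)%360-180),3)
    json.dump([(p+M@lin).tolist(),y0-np.degrees(rz)],open('c.json','w'))
    n=int(max(np.ceil(np.linalg.norm(lin)/62.5),np.ceil(abs(np.degrees(rz))/10.7)))
    print('LIN',lin.tolist(),'RZ',rz,'rows>=',n)
def chk():
    st=arm.read_state(); M=R.from_quat(st['ee_rot']).as_matrix(); p,y=cget()
    print('meas',np.round(st['position'],1),round(np.degrees(np.arctan2(M[1,1],M[0,1]))%360,2),'cmd',p.round(1),round(y%360,2),'t',round(st['clock'],2),'F',np.round(st['contact_force'],1),'w',round(st['gripper_width'],1),'j',np.round(st['joints'],2))
E
python3 -c "
from h import *
json.dump([[524.9,-145.7,300.3],197.98],open('c.json','w'))
goto((578.3,-308.2,66),200.9)"
```

```text
LIN [171.0, -0.6, 234.3] RZ -0.051 rows>= 5
```

Request:
{"api": "arm_command", "payload": {"rows": [{"grip":1,"linear":[171,-0.6,150],"rot":[0,0,-0.051]},{"grip":1,"linear":[171,-0.6,150],"rot":[0,0,-0.051]},{"grip":1,"linear":[171,-0.6,150],"rot":[0,0,-0.051]},{"grip":1,"linear":[171,-0.6,150],"rot":[0,0,-0.051]},{"grip":1,"linear":[171,-0.6,200],"rot":[0,0,-0.051]},{"grip":1,"linear":[171,-0.6,234.3],"rot":[0,0,-0.051]},{"grip":1,"linear":[171,-0.6,234.3],"rot":[0,0,-0.051]},{"grip":0.1,"linear":[171,-0.6,234.3],"rot":[0,0,-0.051]},{"grip":0,"linear":[171,-0.6,234.3],"rot":[0,0,-0.051]},{"grip":0,"linear":[171,-0.6,234.3],"rot":[0,0,-0.051]}]}}

```text
clock: 4.5
position: [579.1, -308.2, 67.8]
ee_rot: [0.824, -0.567, 0.001, -0.0]
contact_force: [-0.1, -0.9, -0.2]
gripper_width: 32.4
grasp_force: 0.0
```

```bash
python3 -c "
from h import *
chk()
goto((578.3,-308.2,66),200.9+83)"
```

```text
meas [ 579.1 -308.2   67.8] 200.93 cmd [ 578.3 -308.2   66. ] 200.9 t 4.5 F [-0.1 -0.9 -0.2] w 32.4 j [-0.24  0.58 -0.11  0.   -0.88  0.61]
LIN [0.0, -0.0, 0.0] RZ -1.449 rows>= 8
```

Request:
{"api": "arm_command", "payload": {"rows": [{"grip":0,"linear":[0,0,0],"rot":[0,0,0]},{"grip":0,"linear":[0,0,0],"rot":[0,0,0]},{"grip":0,"linear":[0,0,0],"rot":[0,0,0]}]}}

```text
clock: 4.88
position: [580.1, -307.7, 67.2]
ee_rot: [0.824, -0.567, 0.002, -0.001]
contact_force: [3.2, 4.1, 4.2]
gripper_width: 11.0
grasp_force: 61.1
```

Request:
{"api": "arm_command", "payload": {"rows": [{"grip":0,"linear":[0,0,0],"rot":[0,0,-0.15]},{"grip":0,"linear":[0,0,0],"rot":[0,0,-0.3]},{"grip":0,"linear":[0,0,0],"rot":[0,0,-0.45]},{"grip":0,"linear":[0,0,0],"rot":[0,0,-0.6]},{"grip":0,"linear":[0,0,0],"rot":[0,0,-0.75]},{"grip":0,"linear":[0,0,0],"rot":[0,0,-0.9]},{"grip":0,"linear":[0,0,0],"rot":[0,0,-1.05]},{"grip":0,"linear":[0,0,0],"rot":[0,0,-1.2]},{"grip":0,"linear":[0,0,0],"rot":[0,0,-1.35]},{"grip":0,"linear":[0,0,0],"rot":[0,0,-1.449]}]}}

```text
clock: 6.12
position: [579.6, -308.6, 67.3]
ee_rot: [0.992, 0.123, 0.002, 0.001]
contact_force: [1.5, 1.0, 3.7]
gripper_width: 10.9
grasp_force: 61.1
```

```bash
python3 -c "
from h import *
chk()
goto((500,150,320),285)"
```

```text
meas [ 579.6 -308.6   67.3] 284.15 cmd [ 578.3 -308.2   66. ] 283.92 t 6.12 F [1.5 1.  3.7] w 10.9 j [-0.24  0.58 -0.11  0.   -0.88  2.06]
LIN [34.3, -463.5, -254.0] RZ -0.019 rows>= 9
```

```bash
python3 -c "
from h import *
json.dump([[578.3,-308.2,66],283.92],open('c.json','w'))
goto((500,370,300),198)"
```

```text
LIN [87.2, -677.1, -234.0] RZ 1.5 rows>= 12
```

Request:
{"api": "arm_command", "payload": {"rows": [{"grip":1,"linear":[0,0,0],"rot":[0,0,0]},{"grip":1,"linear":[0,0,0],"rot":[0,0,0]},{"grip":1,"linear":[0,0,-60],"rot":[0,0,0]},{"grip":1,"linear":[0,0,-120],"rot":[0,0,0]},{"grip":1,"linear":[87.2,-677.1,-234],"rot":[0,0,1.5]},{"grip":1,"linear":[87.2,-677.1,-234],"rot":[0,0,1.5]},{"grip":1,"linear":[87.2,-677.1,-234],"rot":[0,0,1.5]},{"grip":1,"linear":[87.2,-677.1,-234],"rot":[0,0,1.5]},{"grip":1,"linear":[87.2,-677.1,-234],"rot":[0,0,1.5]},{"grip":1,"linear":[87.2,-677.1,-234],"rot":[0,0,1.5]}]}}

```text
clock: 7.38
position: [538.9, 34.9, 243.5]
ee_rot: [0.919, -0.393, -0.0, 0.0]
contact_force: [0.9, 0.3, 0.5]
gripper_width: 85.4
grasp_force: 0.0
```

```bash
python3 -c "
from h import *
chk();st=arm.read_state();move((500,370,300),198)"
```

```text
meas [538.9  34.9 243.5] 223.7 cmd [500.1 370.  300. ] 197.98 t 7.38 F [0.9 0.3 0.5] w 85.4 j [ 0.37  0.23 -0.18  0.   -1.16  0.4 ]
linear [-269.2, -203.3, -56.7] rot [0.0013, 0.0001, 0.4485] yaw now -136.3 pos [538.9  34.9 243.5] t 7.375 j6 0.4
```

Request:
{"api": "arm_command", "payload": {"rows": [{"grip":1,"linear":[-269,-203,-57],"rot":[0,0,0.4485]},{"grip":1,"linear":[-269,-203,-57],"rot":[0,0,0.4485]},{"grip":1,"linear":[-269,-203,-57],"rot":[0,0,0.4485]},{"grip":1,"linear":[-269,-203,-57],"rot":[0,0,0.4485]},{"grip":1,"linear":[-269,-203,-57],"rot":[0,0,0.4485]},{"grip":1,"linear":[-269,-203,-57],"rot":[0,0,0.4485]},{"grip":1,"linear":[-269,-203,-57],"rot":[0,0,0.4485]},{"grip":1,"linear":[-269,-203,-57],"rot":[0,0,0.4485]}]}}

```text
clock: 8.38
position: [498.2, 367.2, 299.7]
ee_rot: [0.811, -0.585, -0.0, 0.001]
contact_force: [0.2, 0.4, 0.1]
gripper_width: 85.3
grasp_force: 0.0
```

```bash
python3 - <<'E'
from h import *
for i in range(3):
    st=arm.read_state();chk();w=imaging.get_image('wrist')
save(w,'w2.png')
for q in 'abcde':
    for r in models.tip_of(w,f'bracket_{q}_mid'): print(q,np.round(r['pixel'],1),round(r['score'],2),atz(w,r['pixel'],21,st).round(1))
for r in models.tip_of(w,'bracket_e_lip'): print(q,np.round(r['pixel'],1),round(r['score'],2),atz(w,r['pixel'],32,st).round(1))
c=w['frame'][:,:,::-1]; json.dump([st['position'].tolist() if hasattr(st['position'],'tolist') else list(st['position']),list(map(float,st['ee_rot']))],open('w2.json','w'))
cv2.imwrite('pics/w2c.png',cv2.resize(c[0:310,120:530],(800,605))[:600])
E
```

```text
meas [498.2 367.2 299.7] 198.36 cmd [500.1 370.  300. ] 197.98 t 8.38 F [0.2 0.4 0.1] w 85.3 j [ 0.9   0.34  0.11 -0.   -1.34 -0.58]
meas [498.4 366.8 300. ] 198.33 cmd [500.1 370.  300. ] 197.98 t 8.43 F [ 1.3  0.3 -0.2] w 85.9 j [ 0.9   0.34  0.11 -0.   -1.34 -0.58]
meas [498.6 366.6 300.2] 198.31 cmd [500.1 370.  300. ] 197.98 t 8.47 F [-0.7 -0.4  0.1] w 85.2 j [ 0.9   0.34  0.11  0.   -1.34 -0.58]
a [415.5  54.8] 0.86 [443.7 171.2  21. ]
b [282.4 323.6] 0.94 [487.4 537.   21. ]
b [211.9 354.9] 0.82 [567.  620.4  21. ]
b [268.1 152.2] 0.81 [565.7 334.3  21. ]
b [302.9 382.8] 0.61 [432.7 622.5  21. ]
c [346.1 224.5] 0.58 [454.1 386.5  21. ]
d [288.1  68.6] 0.85 [573.7 236.5  21. ]
d [378.2 151.7] 0.45 [447.7 294.1  21. ]
e [379.7 148.7] 0.68 [447.2 290.3  21. ]
e [380.3 183.7] 0.93 [435.  327.2  32. ]
```

View pics/w2c.png

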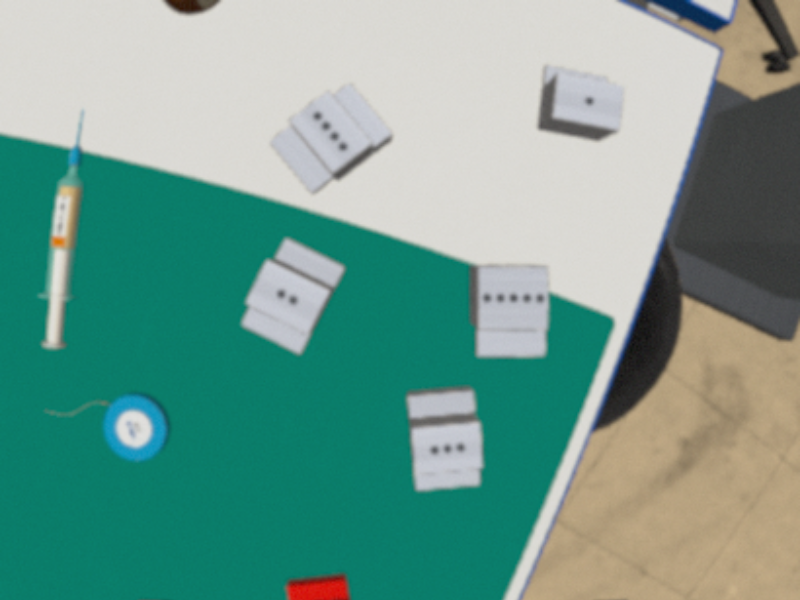

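The picture shows all five brackets. By dimples, A (1) is at crop (590,100), B (2) at (288,297), C (3) at (447,449), D (4) at (330,130) and E (5) at (515,298). The red one at (318,590) is not meant. I'll confirm these and their headings in one enlarged crop.

```bash
python3 - <<'E'
import cv2,numpy as np
w=cv2.imread('pics/w2.png'); ims=[]
for (X,Y) in [(584,100),(293,297),(447,440),(330,137),(512,310)]:
    u,v=round(120+X*.5125),round(Y*.5125); u0=u-33;v0=v-37; print(u0,v0)
    c=cv2.resize(w[v0:v0+75,u0:u0+66],(264,300),interpolation=cv2.INTER_CUBIC)
    ims.append(c)
ims.append(np.zeros((300,264,3),np.uint8))
cv2.imwrite('pics/tile.png',np.vstack([np.hstack(ims[:3]),np.hstack(ims[3:])]))
E
```

```text
386 14
237 115
316 188
256 33
349 122
```

View pics/tile.png

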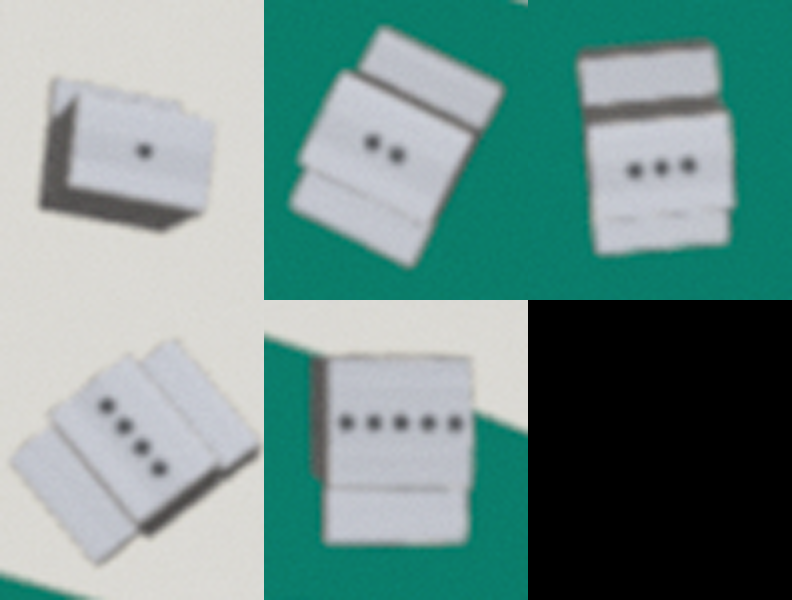

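```bash
cat > fit.py <<'E'
from h import *
from scipy.optimize import least_squares
w=imaging.get_image('wrist'); p,q=json.load(open('w2.json')); st={'position':[498.4,366.9,300.0],'ee_rot':q}
# name: origin raw, tile off, web top 4 corners cyc, outer far corners (ends a, b)
D={'A':((386,14),(0,0),[(75,93),(213,122),(202,213),(68,185)],None,None,28),
'B':((237,115),(264,0),[(345,70),(475,133),(437,228),(300,160)],[(380,27),(505,88)],[(290,207),(412,268)],28),
'C':((316,188),(528,0),[(583,122),(727,110),(735,207),(592,222)],[(577,55),(715,42)],[(597,255),(730,243)],28),
'D':((256,33),(0,300),[(130,355),(218,465),(140,527),(50,412)],[(178,340),(258,450)],[(12,462),(98,565)],28),
'E':((349,122),(264,300),[(325,357),(470,357),(472,487),(322,487)],[(325,357),(470,357)],[(325,545),(468,543)],36)}
H={'B':(18,12),'C':(24,18),'D':(30,24),'E':(36,42),'A':(0,6)}
for n,(o,t,web,up,lo,L) in D.items():
    raw=lambda c:((c[0]-t[0])/4+o[0]-.375,(c[1]-t[1])/4+o[1]-.375)
    P=np.array([atz(w,raw(c),42,st)[:2] for c in web])
    # local frame: 'up' side = +x hypothesis; corners order: up-left, up-right, lo-right, lo-left => left is +y
    B=np.array([(L/2,20),(L/2,-20),(-L/2,-20),(-L/2,20)])
    T=lambda p,b:np.c_[np.cos(p[2])*b[:,0]-np.sin(p[2])*b[:,1],np.sin(p[2])*b[:,0]+np.cos(p[2])*b[:,1]]+p[:2]
    u=(P[0]+P[1]-P[2]-P[3]); x0=np.r_[P.mean(0),np.arctan2(u[1],u[0])]
    f=least_squares(lambda p:(T(p,B)-P).ravel(),x0).x
    print(n,f[:2].round(1),'up-dir deg',np.degrees(f[2]).round(1),'res',(T(f,B)-P).round(1).tolist())
    if up:
      for nm,hu,lu,hl,ll in (('up=+x',H[n][1],14 if n!='E' else 0,H[n][0],16),('up=-x',H[n][0],16,H[n][1],14 if n!='E' else 0)):
        e=[]
        for c,s,h,l in ((up,1,hu,lu),(lo,-1,hl,ll)):
            for cc,y in zip(c,(20,-20)):
                X=T(f,np.array([[s*(L/2+l),y]]))[0]; e.append(proj(w,[*X,h],st)-np.array(raw(cc)))
        print('   ',nm,'err px',np.round(e,1).tolist(),'rms',np.sqrt(np.mean(np.square(e))).round(2))
E
python3 fit.py
```

```text
A [443.1 171.9] up-dir deg -78.1 res [[0.2, -0.5], [-0.2, -0.5], [-0.8, 0.2], [0.8, 0.8]]
B [563.8 331.9] up-dir deg -98.3 res [[0.1, -0.1], [-0.9, -0.3], [1.2, -0.3], [-0.5, 0.7]]
    up=+x err px [[0.5, -0.4], [0.5, -0.8], [0.8, 0.0], [1.3, -0.4]] rms 0.69
    up=-x err px [[0.6, -2.1], [1.0, -2.3], [2.5, -2.0], [2.6, -2.6]] rms 2.09
C [453.  386.3] up-dir deg -65.8 res [[-0.4, 0.5], [-0.0, 0.1], [0.5, -0.0], [-0.1, -0.6]]
    up=+x err px [[-0.2, 0.8], [-0.5, 0.8], [-0.5, -0.4], [-0.3, -0.7]] rms 0.55
    up=-x err px [[-0.2, 0.1], [0.0, 0.1], [-0.8, -3.5], [-1.0, -3.8]] rms 1.88
D [570.3 238.1] up-dir deg -124.8 res [[-0.1, -0.9], [-1.1, -0.3], [0.6, 0.3], [0.6, 0.8]]
    up=+x err px [[-0.3, -0.7], [1.5, -1.0], [-1.4, -1.1], [-1.1, 0.6]] rms 1.04
    up=-x err px [[0.9, -3.0], [3.0, -3.0], [0.8, -1.4], [0.9, -0.0]] rms 1.97
E [447.  293.3] up-dir deg -70.2 res [[0.3, -0.3], [-0.0, -0.1], [0.6, 0.4], [-0.9, -0.0]]
    up=+x err px [[-0.2, -0.4], [0.1, -0.1], [-0.6, -0.5], [-1.0, -0.2]] rms 0.48
    up=-x err px [[-1.1, -15.0], [-1.2, -14.6], [0.1, -14.3], [0.4, -13.8]] rms 10.21
```

```bash
cat >> h.py <<'E'
def avg(n=4):
    P=[];Y=[]
    for i in range(n):
        st=arm.read_state(); M=R.from_quat(st['ee_rot']).as_matrix(); P.append(st['position']); Y.append(np.degrees(np.arctan2(M[1,1],M[0,1]))%360)
        w=imaging.get_image('wrist')
    return np.mean(P,0),np.mean(Y),w,st
def sync(n=3):
    p,y,w,st=avg(n); json.dump([p.tolist(),float(y)],open('c.json','w')); print('sync',p.round(1),round(y,2),'t',round(st['clock'],2),'F',np.round(st['contact_force'],1),'w',round(st['gripper_width'],1)); return w
E
python3 -c "
from h import *
sync();goto((443.1,171.9,100),191.9);goto((443.1,171.9,10))"
```

```text
sync [498.6 367.8 300.6] 198.38 t 8.97 F [-0.2  0.2 -0.9] w 85.1
LIN [168.4, 114.4, 200.6] RZ 0.113 rows>= 5
LIN [0.0, 0.0, 90.0] RZ -0.0 rows>= 2
```

Request:
{"api": "arm_command", "payload": {"rows": [{"grip":1,"linear":[168.4,114.4,200.6],"rot":[0,0,0.113]},{"grip":1,"linear":[168.4,114.4,200.6],"rot":[0,0,0.113]},{"grip":1,"linear":[168.4,114.4,200.6],"rot":[0,0,0.113]},{"grip":1,"linear":[168.4,114.4,200.6],"rot":[0,0,0.113]},{"grip":1,"linear":[168.4,114.4,200.6],"rot":[0,0,0.113]},{"grip":1,"linear":[168.4,114.4,200.6],"rot":[0,0,0.113]},{"grip":1,"linear":[168.4,114.4,200.6],"rot":[0,0,0.113]}]}}

```text
clock: 9.9
position: [444.5, 173.3, 100.9]
ee_rot: [0.777, -0.629, 0.001, -0.001]
contact_force: [0.5, -0.3, 0.3]
gripper_width: 85.4
grasp_force: 0.0
```

```bash
python3 -c "
from h import *
chk();sync();goto((443.1,171.9,10),191.9)"
```

```text
meas [444.5 173.3 100.9] 191.97 cmd [443.1 171.9  10. ] 191.91 t 9.9 F [ 0.5 -0.3  0.3] w 85.4 j [ 0.71  0.28 -0.53  0.   -0.76 -0.51]
sync [444.5 173.6 101.1] 191.99 t 10.0 F [0.5 0.3 0.8] w 85.5
LIN [1.3, 1.8, 91.1] RZ 0.001 rows>= 2
```

Request:
{"api": "arm_command", "payload": {"rows": [{"grip":1,"linear":[1.3,1.8,50],"rot":[0,0,0]},{"grip":1,"linear":[1.3,1.8,91],"rot":[0,0,0]},{"grip":1,"linear":[1.3,1.8,91],"rot":[0,0,0]},{"grip":0,"linear":[1.3,1.8,91],"rot":[0,0,0]},{"grip":0,"linear":[1.3,1.8,91],"rot":[0,0,0]},{"grip":0,"linear":[1.3,1.8,91],"rot":[0,0,0]},{"grip":0,"linear":[1.3,1.8,91],"rot":[0,0,0]},{"grip":0,"linear":[1.3,1.8,91],"rot":[0,0,0]}]}}

```text
clock: 11.05
position: [442.7, 171.4, 10.6]
ee_rot: [0.777, -0.63, 0.0, -0.002]
contact_force: [-1.2, -0.3, 5.3]
gripper_width: 39.4
grasp_force: 60.9
```

```bash
python3 -c "
from h import *
w=sync();save(w,'g.png')"
```

```text
sync [442.7 171.4  10.6] 191.97 t 11.15 F [-0.8  1.2  5.7] w 39.3
```

View pics/g.png

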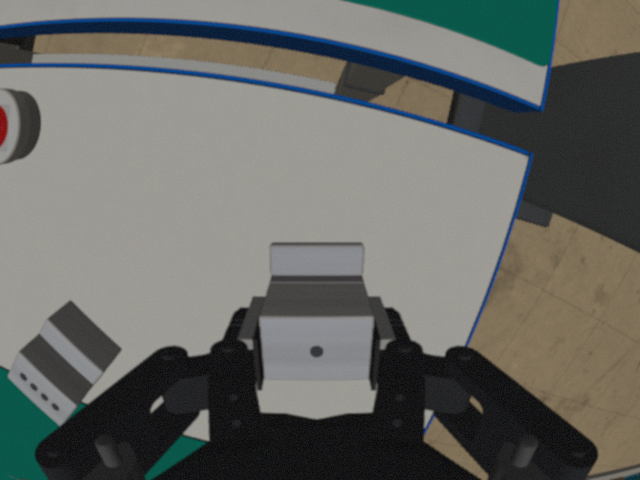

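Bracket A is gripped centrally with its single dimple at (316,351). Its ledge points towards tool +x, at (316,258) in the picture. Now I'll measure the web in tool coordinates.

```bash
cat >> h.py <<'E'
S0={'position':[0,0,0],'ee_rot':[0,0,0,1]}
def tz(p,px,z): return atz(p,px,z,S0)   # point in tool frame at tool z
BOX=(535.5,-153.3,-74.4)
def box(x,y=0):
    a=np.radians(BOX[2]); return np.array([BOX[0]+np.cos(a)*x-np.sin(a)*y,BOX[1]+np.sin(a)*x+np.cos(a)*y])
E
python3 - <<'E'
from h import *
w=imaging.get_image('wrist')
for n,px,z in (('dimple',(316,351),-31.4),('front top L',(262,318),-31.4),('front top R',(375,318),-31.4),('back L',(260,380),-31.4),('back R',(373,380),-31.4),('ledge out L',(271,243),4.6),('ledge R',(363,243),4.6)): print(n,tz(w,px,z).round(1))
g=w['frame'].mean(2); print(g[290:400:1,300].astype(int).tolist())
for q in 'abcde': print(q,box(dict(a=-104,b=-54,c=-4,d=46,e=100)[q]).round(1))
E
```

```text
dimple [  0.8   0.7 -31.4]
front top L [ 14.1 -17.7 -31.4]
front top R [ 14.1  20.8 -31.4]
back L [-13.  -20.3 -31.4]
back R [-12.9  22.1 -31.4]
ledge out L [ 29.7 -18.1   4.6]
ledge R [29.7 20.2  4.6]
[70, 74, 69, 70, 69, 67, 67, 68, 67, 69, 64, 65, 68, 68, 64, 66, 70, 71, 71, 68, 68, 71, 68, 70, 72, 78, 99, 119, 135, 142, 145, 143, 146, 145, 140, 145, 143, 142, 143, 142, 143, 141, 141, 140, 141, 141, 143, 139, 141, 141, 142, 141, 140, 138, 140, 137, 140, 134, 137, 135, 137, 136, 136, 133, 135, 136, 134, 134, 134, 134, 133, 134, 136, 137, 139, 138, 136, 141, 143, 142, 142, 139, 140, 141, 140, 141, 140, 142, 140, 138, 142, 150, 151, 153, 152, 153, 154, 152, 152, 153, 152, 153, 154, 152, 152, 152, 153, 151, 153, 152]
a [507.5 -53.1]
b [ 521.  -101.3]
c [ 534.4 -149.4]
d [ 547.9 -197.6]
e [ 562.4 -249.6]
```

```bash
python3 -c "
from h import *
goto([442.7,171.4,100]);goto([*box(-104.7,.7),100],195.6)"
```

```text
LIN [0.0, 0.0, -89.4] RZ -0.0 rows>= 2
LIN [232.4, -17.5, 0.0] RZ -0.063 rows>= 4
```

Request:
{"api": "arm_command", "payload": {"rows": [{"grip":0,"linear":[0,0,-45],"rot":[0,0,0]},{"grip":0,"linear":[0,0,-89.4],"rot":[0,0,0]},{"grip":0,"linear":[60,-4,-89.4],"rot":[0,0,-0.02]},{"grip":0,"linear":[120,-9,-89.4],"rot":[0,0,-0.04]},{"grip":0,"linear":[180,-13,-89.4],"rot":[0,0,-0.063]},{"grip":0,"linear":[232.4,-17.5,-89.4],"rot":[0,0,-0.063]},{"grip":0,"linear":[232.4,-17.5,-89.4],"rot":[0,0,-0.063]},{"grip":0,"linear":[232.4,-17.5,-89.4],"rot":[0,0,-0.063]}]}}

```text
clock: 12.25
position: [506.2, -53.5, 98.4]
ee_rot: [0.796, -0.605, -0.0, -0.0]
contact_force: [-0.6, 0.1, -2.7]
gripper_width: 39.1
grasp_force: 61.5
```

```bash
python3 - <<'E'
from h import *
w=sync(); save(w,'h1.png')
p,y=cget(); st={'position':p,'ee_rot':arm.read_state()['ee_rot']}
for q in range(5):
    x=[-104,-54,-4,46,100][q]; print(q,proj(w,[*box(x),4],st).round(1))
for x in (-72,-22,28,78): print(x,[proj(w,[*box(x,s),10],st).round(1).tolist() for s in (22,-22)])
t=imaging.get_image('top')
for q in 'bcde': print(q,[np.round(r['pixel']).tolist() for r in models.tip_of(t,f'bracket_{q}_mid')])
goto([*box(-104.7,.7),30],195.6)
E
```

```text
sync [506.3 -52.9  98.4] 195.54 t 12.35 F [ 0.4  0.2 -1.7] w 39.3
0 [313.5 244.7]
1 [313.5 169.7]
2 [313.6  91.4]
3 [313.7  16.4]
4 [313.9 -55. ]
-72 [[278.6, 199.2], [348.3, 199.2]]
-22 [[277.5, 119.6], [349.5, 119.6]]
28 [[277.5, 41.1], [349.7, 41.0]]
78 [[278.6, -30.1], [349.0, -30.3]]
b [[169.0, 270.0], [197.0, 256.0], [262.0, 232.0], [173.0, 231.0]]
c [[239.0, 267.0]]
d [[289.0, 236.0]]
e []
LIN [-0.2, -1.8, 68.4] RZ -0.001 rows>= 2
```

View pics/h1.png

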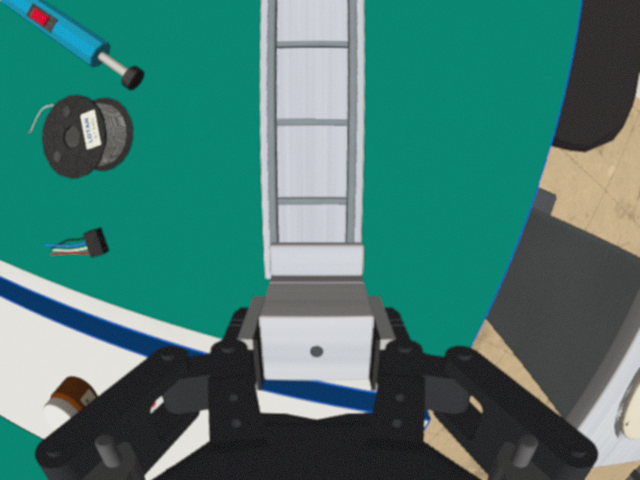

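Ribs show at rows 44, 122 and 201, against predicted 41, 119.6 and 199.2. The bracket's ledge is at rows 243-278, so the box lies about 1.3 mm nearer. I'll refine the box position from this.

```bash
cat >> h.py <<'E'
def boxcheck(w,p,y,xs=(-72,-22,28)):
    "offset of seen ribs (and box side walls) from BOX, mm in box x,y"
    a=np.radians(y); M=np.c_[np.cross([np.cos(a),np.sin(a),0],[0,0,-1]),[np.cos(a),np.sin(a),0],[0,0,-1]]
    st={'position':p,'ee_rot':R.from_matrix(M).as_quat()}; g=w['frame'].mean(2)
    c,s=np.cos(np.radians(BOX[2])),np.sin(np.radians(BOX[2])); out=[]
    for x in xs:
        for yy in (-14,-7,7,14):
            u,v=proj(w,[*box(x,yy),10],st); u=int(round(u)); v0=int(round(v))
            if v0<12 or v0>232: continue
            col=g[v0-10:v0+11,u-1:u+2].mean(1); d=np.clip(np.median(col)-12-col,0,None)
            if d.sum()<10: continue
            r=(np.arange(v0-10,v0+11)*d).sum()/d.sum()
            X=atz(w,(u,r),10,st)[:2]-box(0); out.append((x,yy,round(c*X[0]+s*X[1]-x,2)))
    return out
E
python3 - <<'E'
from h import *
p=np.array([506.3,-52.9,98.4]); w=imaging.get_image('wrist')
print(boxcheck(w,p,195.54))
g=w['frame'].mean(2).astype(int)
for v in (80,160,225): print(v,g[v,255:285].tolist(),g[v,342:370].tolist())
E
```

```text
[(-72, -14, np.float64(-0.83)), (-72, -7, np.float64(-0.85)), (-72, 7, np.float64(-0.78)), (-72, 14, np.float64(-0.81)), (-22, -14, np.float64(-1.83)), (-22, -7, np.float64(-1.83)), (-22, 7, np.float64(-1.91)), (-22, 14, np.float64(-1.89)), (28, -14, np.float64(-2.92)), (28, -7, np.float64(-2.92)), (28, 7, np.float64(-2.96)), (28, 14, np.float64(-2.88))]
80 [86, 87, 84, 83, 112, 149, 187, 201, 207, 207, 208, 197, 176, 151, 141, 147, 146, 143, 138, 119, 98, 106, 155, 192, 202, 202, 204, 208, 205, 206] [210, 210, 207, 209, 202, 185, 132, 103, 125, 143, 147, 148, 145, 140, 135, 149, 180, 200, 208, 206, 205, 190, 162, 124, 92, 85, 83, 85]
160 [84, 85, 84, 86, 82, 109, 152, 195, 211, 211, 209, 208, 196, 171, 148, 144, 144, 145, 139, 132, 108, 90, 134, 184, 204, 206, 203, 205, 205, 203] [210, 209, 207, 206, 194, 156, 114, 114, 135, 144, 146, 145, 142, 136, 149, 181, 202, 204, 208, 205, 193, 161, 117, 85, 84, 86, 85, 86]
225 [86, 86, 86, 85, 86, 85, 86, 124, 167, 196, 209, 210, 208, 203, 185, 157, 146, 144, 146, 143, 138, 121, 104, 122, 167, 197, 207, 204, 203, 203] [210, 208, 200, 180, 138, 116, 133, 143, 147, 147, 144, 136, 144, 168, 196, 203, 206, 202, 197, 175, 143, 111, 84, 85, 86, 85, 84, 85]
```

```bash
sed -i "s/^def ray/DZ=-4.5\ndef ray/; s/T=np.array(p\['T_tool_cam'\])/T=np.array(p['T_tool_cam']).copy(); T[2,3]+=DZ/" h.py; python3 - <<'E'
import h
from h import *
p=np.array([506.3,-52.9,98.4]); w=imaging.get_image('wrist')
for dz in (0,-3,-4,-4.5,-5,-6):
    h.DZ=dz; b=boxcheck(w,p,195.54)
    L=[tz(w,(271,243),4.6),tz(w,(363,243),4.6),tz(w,(375,318),-31.4)-tz(w,(262,318),-31.4)]
    # wall outer (bright->green) edges of base plate at z4? inner floor edge width 44 at z=4..
    print(dz,[np.mean([o[2] for o in b if o[0]==x]).round(2) for x in (-72,-22,28)],'ledgew',(L[1]-L[0])[1].round(1),'ledge x',L[0][0].round(1),'webw',L[2][1].round(1),'web x front/back',tz(w,(318,317),-31.4)[0].round(1),tz(w,(318,380),-31.4)[0].round(1),'dimple',tz(w,(316,351),-31.4).round(1))
E
```

```text
0 [np.float64(-0.8), np.float64(-1.88), np.float64(-3.01)] ledgew 38.2 ledge x 29.6 webw 38.5 web x front/back 14.7 -12.5 dimple [  0.8   0.6 -31.4]
-3 [np.float64(-1.36), np.float64(-1.81), np.float64(-2.31)] ledgew 39.0 ledge x 28.7 webw 39.5 web x front/back 13.1 -14.9 dimple [ -1.2   0.6 -31.4]
-4 [np.float64(-1.56), np.float64(-1.78), np.float64(-2.08)] ledgew 39.3 ledge x 28.4 webw 39.9 web x front/back 12.5 -15.6 dimple [ -1.9   0.6 -31.4]
-4.5 [np.float64(-1.65), np.float64(-1.77), np.float64(-1.95)] ledgew 39.4 ledge x 28.2 webw 40.1 web x front/back 12.2 -16.0 dimple [ -2.2   0.6 -31.4]
-5 [np.float64(-1.74), np.float64(-1.76), np.float64(-1.84)] ledgew 39.5 ledge x 28.1 webw 40.2 web x front/back 12.0 -16.4 dimple [ -2.6   0.6 -31.4]
-6 [np.float64(-1.93), np.float64(-1.74), np.float64(-1.6)] ledgew 39.8 ledge x 27.8 webw 40.6 web x front/back 11.4 -17.2 dimple [ -3.2   0.6 -31.4]
```

```bash
python3 - <<'E'
import h
from h import *
p=np.array([506.3,-52.9,98.4]); w=imaging.get_image('wrist'); f0=w['fx']
for dz,k in ((0,.98),(0,.97),(0,.96),(-2,.98),(-2,.99),(-3,.99)):
    h.DZ=dz; w['fx']=w['fy']=f0*k; b=boxcheck(w,p,195.54)
    L=[tz(w,(271,243),4.6),tz(w,(363,243),4.6),tz(w,(375,318),-31.4)-tz(w,(262,318),-31.4)]
    print(dz,k,[np.mean([o[2] for o in b if o[0]==x]).round(2) for x in (-72,-22,28)],'ledgew',(L[1]-L[0])[1].round(1),'ledge mid',L[0][0].round(1)-28,'webw',L[2][1].round(1),'web x front/back',tz(w,(318,317),-31.4)[0].round(1),tz(w,(318,380),-31.4)[0].round(1),'dimple',tz(w,(316,351),-31.4).round(1))
E
```

```text
0 0.98 [np.float64(-0.36), np.float64(-0.58), np.float64(-0.58)] ledgew 39.0 ledge mid 1.6000000000000014 webw 39.4 web x front/back 14.1 -13.8 dimple [ -0.2   0.6 -31.4]
0 0.97 [np.float64(-0.06), np.float64(0.21), np.float64(0.8)] ledgew 39.4 ledge mid 1.6000000000000014 webw 39.8 web x front/back 13.8 -14.5 dimple [ -0.6   0.6 -31.4]
0 0.96 [np.float64(0.23), np.float64(1.02), np.float64(2.2)] ledgew 39.8 ledge mid 1.6000000000000014 webw 40.3 web x front/back 13.5 -15.3 dimple [ -1.1   0.6 -31.4]
-2 0.98 [np.float64(-0.73), np.float64(-0.53), np.float64(-0.09)] ledgew 39.6 ledge mid 1.0 webw 40.1 web x front/back 13.0 -15.4 dimple [ -1.5   0.6 -31.4]
-2 0.99 [np.float64(-1.02), np.float64(-1.31), np.float64(-1.44)] ledgew 39.2 ledge mid 1.0 webw 39.6 web x front/back 13.3 -14.7 dimple [ -1.    0.6 -31.4]
-3 0.99 [np.float64(-1.21), np.float64(-1.29), np.float64(-1.2)] ledgew 39.4 ledge mid 0.6999999999999993 webw 40.0 web x front/back 12.8 -15.5 dimple [ -1.7   0.6 -31.4]
```

Request:
{"api": "arm_command", "payload": {"rows": [{"grip":0,"linear":[-0.2,-2.2,40],"rot":[0,0,0]},{"grip":0,"linear":[-0.2,-2.2,68.4],"rot":[0,0,0]},{"grip":0,"linear":[-0.2,-2.2,72],"rot":[0,0,0]},{"grip":0,"linear":[-0.2,-2.2,74],"rot":[0,0,0]},{"grip":0,"linear":[-0.2,-2.2,74],"rot":[0,0,0]}]}}

```text
clock: 13.42
position: [509.4, -52.4, 25.2]
ee_rot: [0.796, -0.605, 0.001, -0.001]
contact_force: [-0.1, -0.2, -1.3]
gripper_width: 39.7
grasp_force: 61.6
```

```bash
python3 - <<'E'
from h import *
w=sync(); save(w,'h2.png')
im=w['frame'][150:340,200:440,::-1]; cv2.imwrite('pics/h2c.png',cv2.resize(im,(720,570),interpolation=cv2.INTER_CUBIC))
E
```

```text
sync [509.4 -52.4  25.2] 195.55 t 13.53 F [ 0.2 -0.4 -2. ] w 39.1
```

View pics/h2c.png

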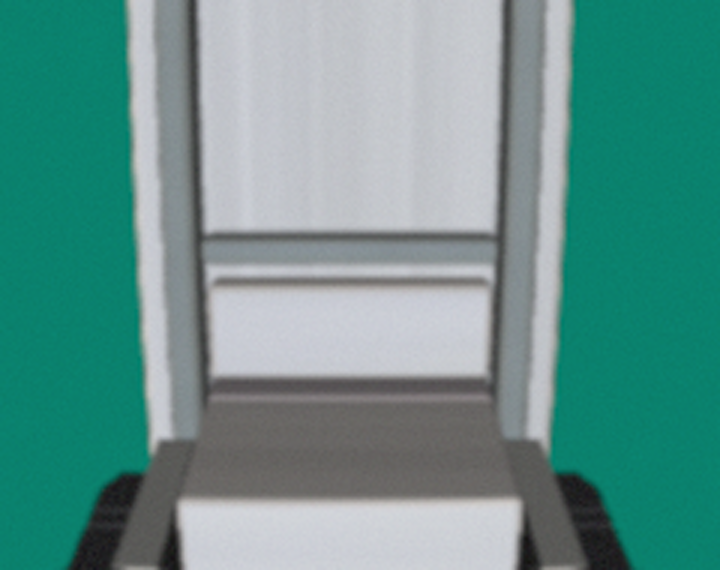

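The bracket hangs centred between the walls: ledge columns 210-490, walls 202-498. Its ledge edge at row 280 is nearly over the rib's edge at row 262, so I'll shift about 1.8 mm towards the A end and lower it.

Request:
{"api": "arm_command", "payload": {"rows": [{"grip":0,"linear":[-1.8,0,0],"rot":[0,0,0]},{"grip":0,"linear":[-1.8,0,4],"rot":[0,0,0]},{"grip":0,"linear":[-1.8,0,8],"rot":[0,0,0]},{"grip":0,"linear":[-1.8,0,10],"rot":[0,0,0]},{"grip":0,"linear":[-1.8,0,10.5],"rot":[0,0,0]},{"grip":0,"linear":[-1.8,0,10.5],"rot":[0,0,0]}]}}

```text
clock: 14.32
position: [508.1, -50.8, 14.7]
ee_rot: [0.796, -0.605, -0.0, 0.0]
contact_force: [-3.4, 0.9, 7.9]
gripper_width: 39.4
grasp_force: 67.3
```

```bash
python3 - <<'E'
from h import *
w=sync(); save(w,'h3.png')
im=w['frame'][150:340,200:440,::-1]; cv2.imwrite('pics/h3c.png',cv2.resize(im,(360,285),interpolation=cv2.INTER_CUBIC))
E
```

```text
sync [508.1 -50.8  14.7] 195.56 t 14.43 F [-3.1  1.3  7.4] w 39.4
```

View pics/h3c.png

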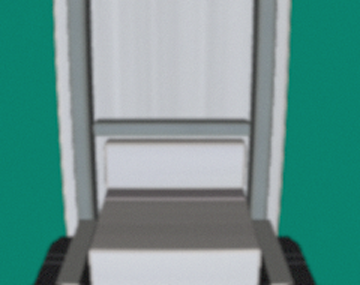

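A is home: z is 14.7 as computed, and the ledge is free of the rib by about 1.4 mm. I'll release it and go back to the viewing pose.

```bash
python3 -c "
from h import *
goto([500,340,280],195.6)"; python3 fit.py
```

```text
LIN [-378.7, -97.1, -265.3] RZ -0.001 rows>= 8
A [442.2 170.5] up-dir deg -78.1 res [[-0.0, -0.4], [-0.0, -0.3], [-0.6, 0.1], [0.6, 0.6]]
B [564.2 332.3] up-dir deg -98.3 res [[-0.1, 0.1], [-0.6, -0.2], [1.4, -0.5], [-0.7, 0.5]]
    up=+x err px [[0.5, -0.1], [0.2, -0.6], [1.1, -0.1], [1.2, -0.7]] rms 0.7
    up=-x err px [[0.6, -1.8], [0.7, -2.1], [2.7, -2.1], [2.5, -2.9]] rms 2.1
C [452.2 387.3] up-dir deg -65.8 res [[-0.7, 0.5], [0.1, 0.3], [0.8, -0.1], [-0.2, -0.8]]
    up=+x err px [[0.1, 1.1], [-0.6, 1.1], [-0.3, -0.6], [-0.5, -0.9]] rms 0.73
    up=-x err px [[0.1, 0.4], [-0.1, 0.4], [-0.6, -3.7], [-1.2, -3.9]] rms 1.98
D [570.8 237.4] up-dir deg -124.8 res [[-0.2, -0.6], [-0.8, -0.3], [0.7, 0.1], [0.3, 0.9]]
    up=+x err px [[-0.4, -0.4], [1.1, -1.1], [-1.1, -1.2], [-1.0, 0.3]] rms 0.89
    up=-x err px [[0.8, -2.7], [2.6, -3.0], [1.1, -1.4], [0.9, -0.4]] rms 1.87
E [446.1 293.3] up-dir deg -70.2 res [[0.1, -0.2], [0.1, 0.2], [0.9, 0.3], [-1.1, -0.3]]
    up=+x err px [[0.0, -0.2], [-0.1, 0.1], [-0.4, -0.8], [-1.2, -0.5]] rms 0.56
    up=-x err px [[-0.9, -14.7], [-1.4, -14.2], [0.3, -14.4], [0.2, -14.0]] rms 10.15
```

Request:
{"api": "arm_command", "payload": {"rows": [{"grip":1,"linear":[0,0,0],"rot":[0,0,0]},{"grip":1,"linear":[0,0,0],"rot":[0,0,0]},{"grip":1,"linear":[0,0,-60],"rot":[0,0,0]},{"grip":1,"linear":[-30,0,-110],"rot":[0,0,0]},{"grip":1,"linear":[-80,-20,-140],"rot":[0,0,0]},{"grip":1,"linear":[-135,-40,-170],"rot":[0,0,0]},{"grip":1,"linear":[-190,-55,-190],"rot":[0,0,0]},{"grip":1,"linear":[-245,-70,-215],"rot":[0,0,0]},{"grip":1,"linear":[-300,-85,-240],"rot":[0,0,0]},{"grip":1,"linear":[-350,-97,-265],"rot":[0,0,0]}]}}

```text
clock: 15.78
position: [507.7, 314.4, 279.3]
ee_rot: [0.796, -0.605, 0.0, 0.0]
contact_force: [1.2, 0.6, -0.1]
gripper_width: 84.9
grasp_force: 0.0
```

Request:
{"api": "arm_command", "payload": {"rows": [{"grip":1,"linear":[-30,0,0],"rot":[0,0,0]},{"grip":1,"linear":[-30,0,0],"rot":[0,0,0]},{"grip":1,"linear":[-30,0,0],"rot":[0,0,0]}]}}

```text
clock: 16.15
position: [499.9, 340.7, 278.2]
ee_rot: [0.796, -0.605, -0.0, 0.001]
contact_force: [0.1, 0.1, 0.2]
gripper_width: 85.3
grasp_force: 0.0
```

```bash
cat >> h.py <<'E'
def dimples(w,st,known):
    "dark dimples on web tops near the expected places; returns xy of centroid (z=42), row direction"
    g=cv2.cvtColor(w['frame'],cv2.COLOR_RGB2GRAY); out={}
    for n,(k,X) in known.items():
        u,v=proj(w,[*X,42],st); u0,v0=int(u)-28,int(v)-28; c=g[max(v0,0):v0+56,max(u0,0):u0+56]; v0=max(v0,0);u0=max(u0,0)
        bh=cv2.morphologyEx(c,cv2.MORPH_BLACKHAT,np.ones((7,7),np.uint8)); _,m=cv2.threshold(bh,40,255,0)
        N,_,S,C=cv2.connectedComponentsWithStats(m); pts=[C[i]+[u0,v0] for i in range(1,N) if 3<=S[i,4]<=40 and max(S[i,2],S[i,3])<=7 and min(S[i,2],S[i,3])>=2]
        P=np.array([atz(w,p,42,st)[:2] for p in pts]); out[n]=(len(pts),P.mean(0).round(1) if len(pts) else None,np.round(pts,1).tolist())
        if k==len(pts)>1:
            d=P-P.mean(0); vv=np.linalg.svd(d)[2][0]; a=np.degrees(np.arctan2(vv[1],vv[0]))%180; out[n]+=('tool yaw',(a+180 if a<90 else a).round(1))
    return out
E
python3 - <<'E'
from h import *
w=sync(); p,y=cget(); st=dict(arm.read_state()); st['position']=p
save(w,'v1.png')
K={'B':(2,(564,332)),'C':(3,(452.2,387)),'D':(4,(570.8,237.4)),'E':(5,(446,293.3))}
for n,o in dimples(w,st,K).items(): print(n,o)
E
```

```text
sync [500.1 340.4 278.4] 195.5 t 16.25 F [ 0.2 -0.6  0.2] w 85.2
B (3, array([556.9, 327.3]), [[284.8, 169.8], [253.6, 179.4], [260.4, 182.4]])
C (3, array([451.6, 388.3]), [[353.4, 255.4], [339.6, 257.4], [346.6, 256.4]], 'tool yaw', np.float64(204.1))
D (4, array([571.6, 237.2]), [[267.5, 81.9], [272.2, 87.2], [277.0, 92.5], [282.0, 97.6]], 'tool yaw', np.float64(146.5))
E (6, array([442.2, 291.6]), [[398.2, 169.4], [378.4, 175.0], [385.3, 174.5], [392.4, 174.2], [363.7, 175.5], [371.0, 175.5]])
```

```bash
python3 - <<'E'
from h import *
w=imaging.get_image('wrist'); p,y=cget(); st=dict(arm.read_state()); st['position']=p
print('B',atz(w,(257,180.9),42,st),'E',atz(w,(378.4,175),42,st))
b=atz(w,(257,180.9),42,st)
goto([*b[:2],100],171.7); goto([*b[:2],10])
E
```

```text
B [565.35262249 333.55889122  42.        ] E [445.10182784 293.65731109  42.        ]
LIN [24.1, -61.1, 178.4] RZ 0.415 rows>= 4
LIN [-0.0, 0.0, 90.0] RZ -0.0 rows>= 2
```

Request:
{"api": "arm_command", "payload": {"rows": [{"grip":1,"linear":[24.1,-61.1,60],"rot":[0,0,0.415]},{"grip":1,"linear":[24.1,-61.1,120],"rot":[0,0,0.415]},{"grip":1,"linear":[24.1,-61.1,178],"rot":[0,0,0.415]},{"grip":1,"linear":[24.1,-61.1,178],"rot":[0,0,0.415]},{"grip":1,"linear":[24.1,-61.1,200],"rot":[0,0,0.415]},{"grip":1,"linear":[24.1,-61.1,200],"rot":[0,0,0.415]}]}}

```text
clock: 17.1
position: [565.5, 334.3, 79.5]
ee_rot: [-0.655, 0.756, -0.0, -0.0]
contact_force: [-0.0, 0.6, 0.3]
gripper_width: 85.3
grasp_force: 0.0
```

```bash
python3 - <<'E'
from h import *
w=sync(); goto([565.3,333.5,10.6],171.7)
E
```

```text
sync [566.1 334.8  80.5] 171.81 t 17.2 F [1.1 0.  0.9] w 85.3
LIN [1.4, 0.6, 69.9] RZ 0.002 rows>= 2
```

Request:
{"api": "arm_command", "payload": {"rows": [{"grip":1,"linear":[1,0.5,40],"rot":[0,0,0]},{"grip":1,"linear":[1,0.5,69.5],"rot":[0,0,0]},{"grip":1,"linear":[1,0.5,69.5],"rot":[0,0,0]},{"grip":0,"linear":[1,0.5,69.5],"rot":[0,0,0]},{"grip":0,"linear":[1,0.5,69.5],"rot":[0,0,0]},{"grip":0,"linear":[1,0.5,69.5],"rot":[0,0,0]},{"grip":0,"linear":[1,0.5,69.5],"rot":[0,0,0]},{"grip":0,"linear":[1,0.5,69.5],"rot":[0,0,0]}]}}

```text
clock: 18.25
position: [565.8, 334.5, 11.3]
ee_rot: [-0.655, 0.756, -0.0, 0.002]
contact_force: [-0.7, 1.0, 6.8]
gripper_width: 39.6
grasp_force: 62.0
```

```bash
cat >> h.py <<'E'
def inhand(w):
    g=w['frame'].mean(2)[:,305:328].mean(1); d=np.diff(cv2.GaussianBlur(g.reshape(-1,1),(1,3),0).ravel())
    gg=cv2.cvtColor(w['frame'],cv2.COLOR_RGB2GRAY)[300:410,250:385]; _,m=cv2.threshold(cv2.morphologyEx(gg,cv2.MORPH_BLACKHAT,np.ones((15,15),np.uint8)),30,255,0)
    N,_,S,C=cv2.connectedComponentsWithStats(m); D=[(C[i]+[250,300]).round(1).tolist() for i in range(1,N) if 20<S[i,4]<200 and max(S[i,2:4])<18]
    print('web front edge row',300+d[300:335].argmax(),'dimples',D)
E
python3 - <<'E'
from h import *
w=imaging.get_image('wrist'); inhand(w); cv2.imwrite('pics/ga.png',w['frame'][:,:,::-1])
w=sync(); p,y=cget(); goto([p[0],p[1],100]); 
P0=np.array([508.4,-50.1]); d=np.array([.269,-.963]); q=P0+50*d; print(q); goto([*q,100],195.6)
g={'frame':cv2.imread('pics/g.png')[:,:,::-1].copy()}; inhand(g); inhand({'frame':cv2.imread('pics/h3.png')[:,:,::-1].copy()})
E
```

```text
web front edge row 311 dimples [[305.6, 346.9], [326.8, 346.7], [252.2, 388.8], [381.2, 386.5]]
sync [565.8 334.6  11.3] 171.8 t 18.4 F [ 0.1 -0.4  5.9] w 39.2
LIN [0.0, 0.0, -88.7] RZ -0.0 rows>= 2
[521.85 -98.25]
LIN [434.7, -18.2, 0.0] RZ -0.415 rows>= 7
web front edge row 316 dimples [[316.2, 351.1], [381.3, 388.0]]
web front edge row 316 dimples [[316.3, 351.1], [251.1, 360.3], [260.1, 385.0], [381.2, 386.4]]
```

Request:
{"api": "arm_command", "payload": {"rows": [{"grip":0,"linear":[0,0,-45],"rot":[0,0,0]},{"grip":0,"linear":[0,0,-89],"rot":[0,0,0]},{"grip":0,"linear":[60,-2,-89],"rot":[0,0,-0.06]},{"grip":0,"linear":[120,-5,-89],"rot":[0,0,-0.12]},{"grip":0,"linear":[180,-8,-89],"rot":[0,0,-0.18]},{"grip":0,"linear":[240,-10,-89],"rot":[0,0,-0.24]},{"grip":0,"linear":[300,-13,-89],"rot":[0,0,-0.3]},{"grip":0,"linear":[360,-15,-89],"rot":[0,0,-0.36]},{"grip":0,"linear":[410,-17,-89],"rot":[0,0,-0.415]},{"grip":0,"linear":[433,-18,-89],"rot":[0,0,-0.415]}]}}

```text
clock: 19.7
position: [518.9, -100.0, 97.8]
ee_rot: [0.795, -0.606, -0.001, 0.0]
contact_force: [0.5, 0.6, -2.8]
gripper_width: 39.3
grasp_force: 61.4
```

Request:
{"api": "arm_command", "payload": {"rows": [{"grip":0,"linear":[0,0,20],"rot":[0,0,0]},{"grip":0,"linear":[0,0,20],"rot":[0,0,0]},{"grip":0,"linear":[0,0,20],"rot":[0,0,0]}]}}

```text
clock: 20.08
position: [520.6, -97.4, 78.5]
ee_rot: [0.796, -0.605, 0.0, 0.0]
contact_force: [0.1, -1.5, -1.4]
gripper_width: 39.1
grasp_force: 61.3
```

```bash
python3 - <<'E'
from h import *
w=sync(); goto([521.45,-96.8,32],195.6); goto([521.45,-96.8,15.4])
E
```

```text
sync [520.8 -97.3  78.7] 195.58 t 20.18 F [-0.6  0.5 -2. ] w 39.3
LIN [-0.3, -0.7, 46.7] RZ -0.0 rows>= 1
LIN [0.0, -0.0, 16.6] RZ -0.0 rows>= 1
```

Request:
{"api": "arm_command", "payload": {"rows": [{"grip":0,"linear":[-0.3,-0.7,30],"rot":[0,0,0]},{"grip":0,"linear":[-0.3,-0.7,46.7],"rot":[0,0,0]},{"grip":0,"linear":[-0.3,-0.7,46.7],"rot":[0,0,0]},{"grip":0,"linear":[-0.3,-0.7,46.7],"rot":[0,0,0]}]}}

```text
clock: 20.72
position: [521.9, -96.9, 32.5]
ee_rot: [0.796, -0.605, 0.001, -0.001]
contact_force: [-0.7, -0.2, -2.1]
gripper_width: 39.1
grasp_force: 61.3
```

```bash
cat >> h.py <<'E'
def prof(f,cols=(300,332),rows=(180,330)):
    g=f.mean(2)[rows[0]:rows[1],cols[0]:cols[1]].mean(1); d=np.convolve(g,[1,1,-1,-1],'same')/2
    e=[(rows[0]+i,round(d[i])) for i in range(2,len(d)-2) if abs(d[i])>7 and abs(d[i])>=max(abs(d[i-1]),abs(d[i+1]))]
    print('row edges',e)
def lat(f,row):
    g=f.mean(2)[row-3:row+4,240:400].mean(0); d=np.convolve(g,[1,1,-1,-1],'same')/2
    print('col edges @',row,[(240+i,round(d[i])) for i in range(2,len(d)-2) if abs(d[i])>12 and abs(d[i])>=max(abs(d[i-1]),abs(d[i+1]))])
E
python3 - <<'E'
from h import *
for n in ('h2','h3'):
    f=cv2.imread(f'pics/{n}.png'); print(n); prof(f); lat(f,260); lat(f,220)
w=sync(); save(w,'b2.png'); print('B'); prof(w['frame']); lat(w['frame'],250); lat(w['frame'],215)
E
```

```text
h2
row edges [(227, -68), (231, 31), (238, 35), (242, -59), (246, 49), (276, -71), (281, 28), (284, -20), (317, 56)]
col edges @ 260 [(247, 76), (255, -40), (266, -40), (270, 73), (364, -74), (367, 42), (378, 44), (386, -63)]
col edges @ 220 [(245, 77), (253, -41), (264, -41), (268, 79), (366, -76), (369, 44), (380, 47), (388, -64)]
h3
row edges [(229, -70), (233, 34), (240, 22), (243, -40), (246, 50), (276, -71), (281, 28), (284, -19), (317, 56)]
col edges @ 260 [(249, -46), (260, -39), (264, 88), (269, -15), (272, 20), (365, -60), (369, 43), (380, 43), (388, -56)]
col edges @ 220 [(247, -42), (259, -41), (262, 85), (367, -87), (371, 43), (382, 42), (391, -64)]
sync [522.  -96.9  32.6] 195.57 t 20.82 F [-0.3  0.1 -2.4] w 39.2
B
row edges [(215, -68), (219, 28), (226, 40), (239, -64), (246, 51), (278, -41), (313, 57)]
col edges @ 250 [(251, 71), (258, -38), (269, 46), (365, -39), (376, 40), (384, -62)]
col edges @ 215 [(249, 73), (257, -41), (267, -37), (270, 55), (364, -50), (367, 36), (378, 43), (386, -63)]
```

Request:
{"api": "arm_command", "payload": {"rows": [{"grip":0,"linear":[0.6,0,5],"rot":[0,0,0]},{"grip":0,"linear":[0.6,0,10],"rot":[0,0,0]},{"grip":0,"linear":[0.6,0,14],"rot":[0,0,0]},{"grip":0,"linear":[0.6,0,17],"rot":[0,0,0]},{"grip":0,"linear":[0.6,0,17.2],"rot":[0,0,0]},{"grip":0,"linear":[0.6,0,17.2],"rot":[0,0,0]}]}}

```text
clock: 21.62
position: [521.0, -97.7, 15.3]
ee_rot: [0.796, -0.605, -0.0, 0.0]
contact_force: [-3.6, 0.3, 5.9]
gripper_width: 39.0
grasp_force: 62.2
```

```bash
python3 - <<'E'
from h import *
w=sync(); save(w,'b3.png'); prof(w['frame']); lat(w['frame'],260); inhand(w)
E
```

```text
sync [521.  -97.7  15.3] 195.57 t 21.73 F [-3.   1.7  6.4] w 38.9
row edges [(226, -71), (229, 34), (237, 17), (240, -46), (246, 50), (278, -44), (313, 57)]
col edges @ 260 [(249, -45), (260, -41), (264, 88), (270, 16), (365, -72), (369, 40), (380, 49), (388, -66)]
web front edge row 312 dimples [[305.6, 347.2], [326.8, 347.2], [259.7, 386.5], [372.6, 385.6], [381.1, 386.5]]
```

Request:
{"api": "arm_command", "payload": {"rows": [{"grip":1,"linear":[0,0,0],"rot":[0,0,0]},{"grip":1,"linear":[0,0,0],"rot":[0,0,0]},{"grip":1,"linear":[0,0,-60],"rot":[0,0,0]},{"grip":1,"linear":[-30,0,-110],"rot":[0,0,0]},{"grip":1,"linear":[-85,-20,-140],"rot":[0,0,0]},{"grip":1,"linear":[-140,-40,-165],"rot":[0,0,0]},{"grip":1,"linear":[-195,-55,-185],"rot":[0,0,0]},{"grip":1,"linear":[-250,-70,-205],"rot":[0,0,0]},{"grip":1,"linear":[-305,-85,-225],"rot":[0,0,0]},{"grip":1,"linear":[-360,-97,-245],"rot":[0,0,0]}]}}

```text
clock: 23.02
position: [518.0, 277.1, 260.0]
ee_rot: [0.796, -0.605, 0.0, -0.0]
contact_force: [0.4, 0.4, -0.3]
gripper_width: 85.4
grasp_force: 0.0
```

Request:
{"api": "arm_command", "payload": {"rows": [{"grip":1,"linear":[-40,0,-10],"rot":[0,0,0]},{"grip":1,"linear":[-67,0,-20],"rot":[0,0,0]},{"grip":1,"linear":[-67,0,-20],"rot":[0,0,0]},{"grip":1,"linear":[-67,0,-20],"rot":[0,0,0]}]}}

```text
clock: 23.52
position: [500.1, 339.2, 278.7]
ee_rot: [0.796, -0.605, -0.0, 0.001]
contact_force: [-0.5, -0.1, 0.5]
gripper_width: 85.3
grasp_force: 0.0
```

```bash
python3 - <<'E'
from h import *
w=sync(); p,y=cget(); st=dict(arm.read_state()); st['position']=p; save(w,'v2.png')
K={'C':(3,(452.2,387)),'D':(4,(570.8,237.4)),'E':(5,(446,293.3))}
o=dimples(w,st,K)
for n in o: print(n,o[n])
c=o['C'][1]; goto([*c,80],204.2)
E
```

```text
sync [500.2 338.9 278.8] 195.5 t 23.62 F [ 0.1  0.3 -0.8] w 85.5
C (3, array([451.6, 388.2]), [[353.0, 256.6], [339.3, 258.5], [346.3, 257.5]], 'tool yaw', np.float64(203.9))
D (4, array([571.6, 237.2]), [[267.1, 83.4], [271.9, 88.5], [276.7, 94.1], [281.6, 99.4]], 'tool yaw', np.float64(146.0))
E (6, array([442.3, 291.6]), [[397.8, 170.6], [384.8, 175.7], [391.7, 175.5], [363.5, 177.1], [370.5, 176.7], [377.6, 176.4]])
LIN [-60.5, 33.7, 198.8] RZ -0.152 rows>= 4
```

Request:
{"api": "arm_command", "payload": {"rows": [{"grip":1,"linear":[-60.5,33.7,50],"rot":[0,0,-0.152]},{"grip":1,"linear":[-60.5,33.7,110],"rot":[0,0,-0.152]},{"grip":1,"linear":[-60.5,33.7,170],"rot":[0,0,-0.152]},{"grip":1,"linear":[-60.5,33.7,198.8],"rot":[0,0,-0.152]},{"grip":1,"linear":[-60.5,33.7,198.8],"rot":[0,0,-0.152]},{"grip":1,"linear":[-60.5,33.7,198.8],"rot":[0,0,-0.152]}]}}

```text
clock: 24.42
position: [452.9, 389.6, 82.4]
ee_rot: [0.84, -0.543, 0.0, -0.002]
contact_force: [0.8, 0.2, 1.0]
gripper_width: 85.3
grasp_force: 0.0
```

```bash
python3 - <<'E'
from h import *
w=sync(); goto([451.6,388,10.8],204.1)
E
```

```text
sync [452.9 389.9  82.8] 204.24 t 24.52 F [0.1 0.3 0.3] w 85.6
LIN [1.2, 2.0, 72.0] RZ 0.002 rows>= 2
```

Request:
{"api": "arm_command", "payload": {"rows": [{"grip":1,"linear":[1.2,1.5,40],"rot":[0,0,0]},{"grip":1,"linear":[1.2,1.5,72],"rot":[0,0,0]},{"grip":1,"linear":[1.2,1.5,72],"rot":[0,0,0]},{"grip":0,"linear":[1.2,1.5,72],"rot":[0,0,0]},{"grip":0,"linear":[1.2,1.5,72],"rot":[0,0,0]},{"grip":0,"linear":[1.2,1.5,72],"rot":[0,0,0]},{"grip":0,"linear":[1.2,1.5,72],"rot":[0,0,0]},{"grip":0,"linear":[1.2,1.5,72],"rot":[0,0,0]}]}}

```text
clock: 25.58
position: [451.5, 388.4, 10.4]
ee_rot: [0.84, -0.543, 0.0, -0.002]
contact_force: [-0.6, -0.4, 7.0]
gripper_width: 39.2
grasp_force: 61.5
```

```bash
python3 - <<'E'
from h import *
w=sync(); inhand(w); p,y=cget(); goto([p[0],p[1],100]); 
P0=np.array([508.4,-50.1]); d=np.array([.269,-.963]); q=P0+100*d; print(q); goto([*q,100],195.6)
E
```

```text
sync [451.5 388.4  10.4] 204.28 t 25.68 F [-0.8  0.   6. ] w 39.7
web front edge row 312 dimples [[294.8, 347.6], [316.2, 347.8], [337.5, 347.6], [262.2, 375.6], [368.8, 377.6], [381.1, 386.6]]
LIN [0.0, 0.0, -89.6] RZ -0.0 rows>= 2
[ 535.3 -146.4]
LIN [521.9, 143.6, 0.0] RZ 0.152 rows>= 9
```

Request:
{"api": "arm_command", "payload": {"rows": [{"grip":0,"linear":[0,0,-45],"rot":[0,0,0]},{"grip":0,"linear":[0,0,-89.6],"rot":[0,0,0]},{"grip":0,"linear":[57,16,-89.6],"rot":[0,0,0.02]},{"grip":0,"linear":[115,32,-89.6],"rot":[0,0,0.04]},{"grip":0,"linear":[174,48,-89.6],"rot":[0,0,0.06]},{"grip":0,"linear":[232,64,-89.6],"rot":[0,0,0.08]},{"grip":0,"linear":[290,80,-89.6],"rot":[0,0,0.1]},{"grip":0,"linear":[348,96,-89.6],"rot":[0,0,0.12]},{"grip":0,"linear":[406,112,-89.6],"rot":[0,0,0.14]},{"grip":0,"linear":[464,128,-89.6],"rot":[0,0,0.152]}]}}

```text
clock: 26.98
position: [524.3, -90.3, 98.2]
ee_rot: [0.796, -0.605, -0.0, -0.0]
contact_force: [0.2, 0.0, -1.9]
gripper_width: 39.1
grasp_force: 61.4
```

Request:
{"api": "arm_command", "payload": {"rows": [{"grip":0,"linear":[57.7,7,0],"rot":[0,0,0]},{"grip":0,"linear":[57.7,7,20],"rot":[0,0,0]},{"grip":0,"linear":[57.7,7,20],"rot":[0,0,0]},{"grip":0,"linear":[57.7,7,20],"rot":[0,0,0]}]}}

```text
clock: 27.48
position: [533.4, -145.4, 78.5]
ee_rot: [0.797, -0.605, 0.0, 0.0]
contact_force: [0.1, -0.1, -1.3]
gripper_width: 38.9
grasp_force: 61.3
```

```bash
python3 - <<'E'
from h import *
w=sync(); goto([535.0,-146.0,31.5],195.6)
E
```

```text
sync [ 533.6 -145.2   78.8] 195.62 t 27.57 F [ 0.  -0.  -1.7] w 39.0
LIN [1.1, -1.1, 47.3] RZ 0.0 rows>= 1
```

Request:
{"api": "arm_command", "payload": {"rows": [{"grip":0,"linear":[1.1,-1.1,20],"rot":[0,0,0]},{"grip":0,"linear":[1.1,-1.1,47.3],"rot":[0,0,0]},{"grip":0,"linear":[1.1,-1.1,47.3],"rot":[0,0,0]},{"grip":0,"linear":[1.1,-1.1,47.3],"rot":[0,0,0]}]}}

```text
clock: 28.12
position: [535.6, -146.3, 32.0]
ee_rot: [0.797, -0.605, 0.001, -0.0]
contact_force: [0.8, 0.5, -2.5]
gripper_width: 39.4
grasp_force: 61.2
```

```bash
cat >> h.py <<'E'
def gap(w,z,zb,rib,led):
    "x gap mm between rib near edge (row rib, z=10) and ledge bottom edge (row led), tool z now, tool-to-bottom zb"
    f=lambda r,h:np.tan((r-131)/371.6)*h
    return round(f(led,146.6+zb)-f(rib,z-10+146.6),2)
E
python3 - <<'E'
from h import *
w=sync(); save(w,'c2.png'); prof(w['frame']); lat(w['frame'],250); lat(w['frame'],215); inhand(w)
print(gap(w,32.6,11.3,226,239),gap(w,15.3,11.3,237,240))
E
```

```text
sync [ 535.7 -146.4   32.2] 195.59 t 28.23 F [ 0.2  0.5 -2.5] w 39.5
row edges [(219, -70), (222, 31), (229, 39), (239, -65), (251, 52), (283, -55), (313, 56)]
col edges @ 250 [(251, 73), (258, -38), (377, 43), (384, -58)]
col edges @ 215 [(249, 72), (257, -44), (267, -39), (270, 80), (365, -71), (368, 41), (378, 44), (386, -59)]
web front edge row 312 dimples [[295.0, 347.9], [316.2, 347.9], [337.5, 347.7], [251.0, 358.9], [261.7, 373.1], [372.6, 385.7], [381.1, 386.4]]
3.0 3.15
```

Request:
{"api": "arm_command", "payload": {"rows": [{"grip":0,"linear":[-1,0,5],"rot":[0,0,0]},{"grip":0,"linear":[-1,0,10],"rot":[0,0,0]},{"grip":0,"linear":[-1,0,14],"rot":[0,0,0]},{"grip":0,"linear":[-1,0,17],"rot":[0,0,0]},{"grip":0,"linear":[-1,0,17.5],"rot":[0,0,0]},{"grip":0,"linear":[-1,0,17.5],"rot":[0,0,0]}]}}

```text
clock: 29.02
position: [534.2, -145.7, 14.7]
ee_rot: [0.796, -0.605, -0.0, 0.0]
contact_force: [-3.7, 3.0, 8.4]
gripper_width: 38.9
grasp_force: 67.6
```

```bash
python3 - <<'E'
from h import *
w=sync(); save(w,'c3.png'); prof(w['frame']); lat(w['frame'],260); inhand(w)
E
```

```text
sync [ 534.2 -145.7   14.7] 195.57 t 29.12 F [-3.   1.9  8.5] w 39.2
row edges [(226, -71), (229, 35), (237, 20), (240, -47), (251, 52), (283, -57), (313, 55)]
col edges @ 260 [(249, -43), (260, -42), (263, 72), (267, 21), (367, -55), (370, 20), (380, 50), (388, -65)]
web front edge row 312 dimples [[295.0, 347.9], [316.2, 347.9], [337.5, 347.8], [368.0, 377.8], [259.6, 386.1], [372.6, 385.4], [381.1, 386.6]]
```

Request:
{"api": "arm_command", "payload": {"rows": [{"grip":1,"linear":[0,0,0],"rot":[0,0,0]},{"grip":1,"linear":[0,0,0],"rot":[0,0,0]},{"grip":1,"linear":[0,0,-60],"rot":[0,0,0]},{"grip":1,"linear":[-30,0,-110],"rot":[0,0,0]},{"grip":1,"linear":[-85,-20,-140],"rot":[0,0,0]},{"grip":1,"linear":[-140,-40,-165],"rot":[0,0,0]},{"grip":1,"linear":[-195,-55,-185],"rot":[0,0,0]},{"grip":1,"linear":[-250,-70,-205],"rot":[0,0,0]},{"grip":1,"linear":[-305,-85,-225],"rot":[0,0,0]},{"grip":1,"linear":[-360,-97,-245],"rot":[0,0,0]}]}}

```text
clock: 30.42
position: [531.2, 229.1, 258.9]
ee_rot: [0.796, -0.605, 0.0, -0.0]
contact_force: [1.1, -0.9, 0.5]
gripper_width: 85.3
grasp_force: 0.0
```

Request:
{"api": "arm_command", "payload": {"rows": [{"grip":1,"linear":[-55,0,-10],"rot":[0,0,0]},{"grip":1,"linear":[-110,0,-20],"rot":[0,0,0]},{"grip":1,"linear":[-110,0,-20],"rot":[0,0,0]},{"grip":1,"linear":[-110,0,-20],"rot":[0,0,0]}]}}

```text
clock: 30.92
position: [501.7, 333.0, 277.8]
ee_rot: [0.796, -0.605, -0.0, 0.001]
contact_force: [1.2, -0.9, 0.3]
gripper_width: 85.3
grasp_force: 0.0
```

```bash
python3 - <<'E'
from h import *
w=sync(); p,y=cget(); st=dict(arm.read_state()); st['position']=p; save(w,'v3.png')
K={'D':(4,(570.8,237.4)),'E':(5,(446,293.3))}
o=dimples(w,st,K)
for n in o: print(n,o[n])
c=o['D'][1]; goto([*c,80],145.6)
E
```

```text
sync [501.9 332.5 277.9] 195.51 t 31.02 F [-0.4  0.1 -0.7] w 85.4
D (4, array([571.5, 237.5]), [[266.9, 89.6], [271.9, 95.3], [276.6, 100.6], [281.5, 106.0]], 'tool yaw', np.float64(145.7))
E (6, array([442.2, 291.8]), [[397.7, 176.3], [377.5, 183.0], [384.7, 182.5], [391.7, 182.5], [363.4, 183.6], [370.4, 183.4]])
LIN [110.1, -41.7, 197.9] RZ 0.871 rows>= 5
```

Request:
{"api": "arm_command", "payload": {"rows": [{"grip":1,"linear":[110.1,-41.7,50],"rot":[0,0,0.18]},{"grip":1,"linear":[110.1,-41.7,110],"rot":[0,0,0.36]},{"grip":1,"linear":[110.1,-41.7,160],"rot":[0,0,0.54]},{"grip":1,"linear":[110.1,-41.7,197.9],"rot":[0,0,0.72]},{"grip":1,"linear":[110.1,-41.7,197.9],"rot":[0,0,0.871]},{"grip":1,"linear":[110.1,-41.7,197.9],"rot":[0,0,0.871]},{"grip":1,"linear":[110.1,-41.7,197.9],"rot":[0,0,0.871]}]}}

```text
clock: 31.95
position: [572.4, 238.1, 81.6]
ee_rot: [-0.467, 0.884, 0.0, 0.001]
contact_force: [-0.3, -0.3, 0.3]
gripper_width: 85.4
grasp_force: 0.0
```

```bash
python3 - <<'E'
from h import *
w=sync(); goto([571.2,237.5,10.8],145.6)
E
```

```text
sync [572.3 238.3  81.7] 145.71 t 32.05 F [ 0.2 -0.2  0. ] w 85.3
LIN [1.3, 0.4, 70.9] RZ 0.002 rows>= 2
```

Request:
{"api": "arm_command", "payload": {"rows": [{"grip":1,"linear":[1.3,0.4,40],"rot":[0,0,0]},{"grip":1,"linear":[1.3,0.4,70.9],"rot":[0,0,0]},{"grip":1,"linear":[1.3,0.4,70.9],"rot":[0,0,0]},{"grip":0,"linear":[1.3,0.4,70.9],"rot":[0,0,0]},{"grip":0,"linear":[1.3,0.4,70.9],"rot":[0,0,0]},{"grip":0,"linear":[1.3,0.4,70.9],"rot":[0,0,0]},{"grip":0,"linear":[1.3,0.4,70.9],"rot":[0,0,0]},{"grip":0,"linear":[1.3,0.4,70.9],"rot":[0,0,0]}]}}

```text
clock: 33.1
position: [571.7, 238.2, 11.5]
ee_rot: [-0.467, 0.884, 0.0, 0.002]
contact_force: [-1.2, -0.8, 5.5]
gripper_width: 38.9
grasp_force: 62.1
```

```bash
python3 - <<'E'
from h import *
w=sync(); inhand(w); p,y=cget(); goto([p[0],p[1],100]); 
goto([534.5+50*.269,-145.6-50*.963,100],195.6); print(cget())
E
```

```text
sync [571.7 238.2  11.5] 145.67 t 33.2 F [-1.7  0.4  5.8] w 39.0
web front edge row 316 dimples [[284.8, 350.8], [347.6, 350.7], [305.8, 351.0], [326.6, 351.0], [372.1, 385.8], [381.4, 386.1], [282.8, 406.9]]
LIN [0.0, 0.0, -88.5] RZ -0.0 rows>= 2
LIN [370.1, -223.9, -0.0] RZ -0.871 rows>= 7
(array([ 547.94119905, -193.7005686 ,   99.95462689]), 195.57795694797164)
```

Request:
{"api": "arm_command", "payload": {"rows": [{"grip":0,"linear":[0,0,-45],"rot":[0,0,0]},{"grip":0,"linear":[0,0,-88.5],"rot":[0,0,0]},{"grip":0,"linear":[50,-30,-88.5],"rot":[0,0,-0.12]},{"grip":0,"linear":[100,-60,-88.5],"rot":[0,0,-0.24]},{"grip":0,"linear":[150,-91,-88.5],"rot":[0,0,-0.36]},{"grip":0,"linear":[200,-121,-88.5],"rot":[0,0,-0.48]},{"grip":0,"linear":[250,-151,-88.5],"rot":[0,0,-0.6]},{"grip":0,"linear":[300,-181,-88.5],"rot":[0,0,-0.72]},{"grip":0,"linear":[350,-212,-88.5],"rot":[0,0,-0.84]},{"grip":0,"linear":[370,-224,-88.5],"rot":[0,0,-0.871]}]}}

```text
clock: 34.5
position: [545.1, -197.2, 97.4]
ee_rot: [0.795, -0.606, -0.001, 0.0]
contact_force: [-0.0, 0.8, -3.0]
gripper_width: 39.1
grasp_force: 61.3
```

Request:
{"api": "arm_command", "payload": {"rows": [{"grip":0,"linear":[1.8,0,20],"rot":[0,0,0]},{"grip":0,"linear":[1.8,0,20],"rot":[0,0,0]},{"grip":0,"linear":[1.8,0,20],"rot":[0,0,0]}]}}

```text
clock: 34.88
position: [547.1, -195.9, 78.3]
ee_rot: [0.796, -0.605, -0.0, 0.0]
contact_force: [-0.3, -0.5, -1.7]
gripper_width: 39.0
grasp_force: 61.3
```

```bash
python3 - <<'E'
from h import *
w=sync(); goto([548.3,-195.5,33],195.6)
E
```

```text
sync [ 547.4 -195.8   78.6] 195.59 t 34.98 F [ 0.   0.9 -1.4] w 38.9
LIN [-0.0, -1.0, 45.6] RZ -0.0 rows>= 1
```

Request:
{"api": "arm_command", "payload": {"rows": [{"grip":0,"linear":[0,-1,20],"rot":[0,0,0]},{"grip":0,"linear":[0,-1,45.6],"rot":[0,0,0]},{"grip":0,"linear":[0,-1,45.6],"rot":[0,0,0]},{"grip":0,"linear":[0,-1,45.6],"rot":[0,0,0]}]}}

```text
clock: 35.52
position: [549.0, -195.9, 33.6]
ee_rot: [0.796, -0.605, 0.001, -0.0]
contact_force: [-0.9, -0.2, -2.4]
gripper_width: 39.0
grasp_force: 61.3
```

```bash
python3 - <<'E'
from h import *
w=sync(); save(w,'d2.png'); prof(w['frame']); lat(w['frame'],250); lat(w['frame'],215); inhand(w)
E
```

```text
sync [ 549.1 -195.9   33.8] 195.58 t 35.62 F [-0.9 -0.5 -1.7] w 39.0
row edges [(221, -65), (223, 29), (231, 42), (243, -63), (261, 58), (294, -62), (317, 56)]
col edges @ 250 [(251, 68), (258, -42), (267, -24), (366, 26), (375, 45), (383, -60)]
col edges @ 215 [(249, 71), (257, -43), (267, -36), (270, 81), (363, -74), (367, 36), (377, 44), (384, -61)]
web front edge row 316 dimples [[347.6, 350.9], [284.8, 351.1], [305.7, 351.3], [326.5, 351.4], [251.1, 360.0], [369.3, 374.8], [259.4, 385.7], [372.7, 385.8], [381.1, 386.6]]
```

Request:
{"api": "arm_command", "payload": {"rows": [{"grip":0,"linear":[-0.2,0,5],"rot":[0,0,0]},{"grip":0,"linear":[-0.2,0,10],"rot":[0,0,0]},{"grip":0,"linear":[-0.2,0,14],"rot":[0,0,0]},{"grip":0,"linear":[-0.2,0,17.5],"rot":[0,0,0]},{"grip":0,"linear":[-0.2,0,18.2],"rot":[0,0,0]},{"grip":0,"linear":[-0.2,0,18.2],"rot":[0,0,0]}]}}

```text
clock: 36.42
position: [547.9, -195.8, 15.5]
ee_rot: [0.796, -0.605, -0.0, 0.0]
contact_force: [-2.6, 1.4, 7.1]
gripper_width: 39.1
grasp_force: 62.4
```

```bash
python3 - <<'E'
from h import *
w=sync(); save(w,'d3.png'); prof(w['frame']); lat(w['frame'],270); inhand(w)
E
```

```text
sync [ 547.8 -195.8   15.5] 195.57 t 36.52 F [-2.7  0.9  5.6] w 39.4
row edges [(230, -71), (233, 37), (241, 29), (244, -53), (261, 57), (294, -62), (317, 56)]
col edges @ 270 [(249, -46), (260, -42), (264, 87), (368, -43), (378, 45), (387, -60)]
web front edge row 316 dimples [[284.9, 351.2], [305.7, 351.3], [326.7, 351.3], [347.6, 351.0], [259.6, 386.1], [372.7, 385.5], [381.0, 386.5]]
```

Request:
{"api": "arm_command", "payload": {"rows": [{"grip":1,"linear":[0,0,0],"rot":[0,0,0]},{"grip":1,"linear":[0,0,0],"rot":[0,0,0]},{"grip":1,"linear":[0,0,-60],"rot":[0,0,0]},{"grip":1,"linear":[-30,0,-110],"rot":[0,0,0]},{"grip":1,"linear":[-85,-20,-140],"rot":[0,0,0]},{"grip":1,"linear":[-140,-40,-165],"rot":[0,0,0]},{"grip":1,"linear":[-195,-55,-185],"rot":[0,0,0]},{"grip":1,"linear":[-250,-70,-205],"rot":[0,0,0]},{"grip":1,"linear":[-305,-85,-225],"rot":[0,0,0]},{"grip":1,"linear":[-360,-97,-245],"rot":[0,0,0]}]}}

```text
clock: 37.83
position: [544.8, 179.1, 260.0]
ee_rot: [0.796, -0.605, 0.0, -0.0]
contact_force: [0.8, -0.1, -1.1]
gripper_width: 85.4
grasp_force: 0.0
```

Request:
{"api": "arm_command", "payload": {"rows": [{"grip":1,"linear":[-55,0,-10],"rot":[0,0,0]},{"grip":1,"linear":[-110,0,-20],"rot":[0,0,0]},{"grip":1,"linear":[-165,0,-20],"rot":[0,0,0]},{"grip":1,"linear":[-165,0,-20],"rot":[0,0,0]},{"grip":1,"linear":[-165,0,-20],"rot":[0,0,0]}]}}

```text
clock: 38.45
position: [500.6, 336.0, 278.9]
ee_rot: [0.796, -0.605, 0.0, 0.0]
contact_force: [0.3, -0.6, -0.2]
gripper_width: 85.1
grasp_force: 0.0
```

```bash
python3 - <<'E'
from h import *
w=sync(); p,y=cget(); st=dict(arm.read_state()); st['position']=p; save(w,'v4.png')
o=dimples(w,st,{'E':(5,(446,293.3))}); print(o)
P=sorted(o['E'][2]); P=np.array([q for q in P if abs(q[0]-np.median([r[0] for r in P]))<19]); print(P)
X=np.array([atz(w,q,42,st)[:2] for q in P]); c=X.mean(0); v=X[-1]-X[0]; print(c,np.degrees(np.arctan2(v[1],v[0]))%360)
goto([*c,80],199.8)
E
```

```text
sync [500.9 335.5 279. ] 195.51 t 38.55 F [-0.  -0.3  0.4] w 85.3
{'E': (6, array([442. , 291.8]), [[398.0, 173.8], [377.5, 179.7], [384.6, 179.4], [391.5, 179.0], [363.3, 180.5], [370.5, 180.3]])}
[[363.3 180.5]
 [370.5 180.3]
 [377.5 179.7]
 [384.6 179.4]
 [391.5 179. ]
 [398.  173.8]]
[442.03163992 291.81999019] 207.5727572067707
LIN [26.3, 68.4, 199.0] RZ -0.075 rows>= 4
```

```bash
python3 - <<'E'
from h import *
json.dump([[500.9,335.5,279.0],195.51],open('c.json','w'))
w=imaging.get_image('wrist'); p,y=cget(); st=dict(arm.read_state()); st['position']=p
c=atz(w,(377.5,179.8),42,st)[:2]; print(c); goto([*c,80],199)
E
```

```text
[445.27430664 293.97859562]
LIN [25.1, 64.7, 199.0] RZ -0.061 rows>= 4
```

Request:
{"api": "arm_command", "payload": {"rows": [{"grip":1,"linear":[25.1,64.7,50],"rot":[0,0,-0.061]},{"grip":1,"linear":[25.1,64.7,110],"rot":[0,0,-0.061]},{"grip":1,"linear":[25.1,64.7,170],"rot":[0,0,-0.061]},{"grip":1,"linear":[25.1,64.7,199],"rot":[0,0,-0.061]},{"grip":1,"linear":[25.1,64.7,199],"rot":[0,0,-0.061]},{"grip":1,"linear":[25.1,64.7,199],"rot":[0,0,-0.061]}]}}

```text
clock: 39.4
position: [446.6, 295.3, 82.0]
ee_rot: [0.814, -0.581, 0.0, -0.002]
contact_force: [0.5, 0.1, 0.4]
gripper_width: 85.2
grasp_force: 0.0
```

```bash
python3 - <<'E'
from h import *
w=sync(); goto([445.1,293.7,10.8],199.2)
E
```

```text
sync [446.6 295.5  82.4] 199.03 t 39.5 F [-0.4 -0.4 -0.7] w 85.3
LIN [1.2, 2.0, 71.6] RZ -0.003 rows>= 2
```

Request:
{"api": "arm_command", "payload": {"rows": [{"grip":1,"linear":[1.2,1.6,40],"rot":[0,0,0]},{"grip":1,"linear":[1.2,1.6,71.6],"rot":[0,0,0]},{"grip":1,"linear":[1.2,1.6,71.6],"rot":[0,0,0]},{"grip":0,"linear":[1.2,1.6,71.6],"rot":[0,0,0]},{"grip":0,"linear":[1.2,1.6,71.6],"rot":[0,0,0]},{"grip":0,"linear":[1.2,1.6,71.6],"rot":[0,0,0]},{"grip":0,"linear":[1.2,1.6,71.6],"rot":[0,0,0]},{"grip":0,"linear":[1.2,1.6,71.6],"rot":[0,0,0]}]}}

```text
clock: 40.55
position: [445.1, 294.1, 10.5]
ee_rot: [0.814, -0.58, 0.0, -0.002]
contact_force: [0.2, 0.7, 7.1]
gripper_width: 39.1
grasp_force: 61.3
```

```bash
python3 - <<'E'
from h import *
w=sync(); save(w,'ge.png'); inhand(w); p,y=cget(); goto([p[0],p[1],100]); 
goto([547.9+54*.269,-195.6-54*.963,100],195.6); print(cget())
E
```

```text
sync [445.1 294.   10.4] 199.08 t 40.65 F [0.1 1.1 6. ] w 39.4
web front edge row 304 dimples [[274.0, 349.7], [295.1, 350.0], [316.2, 350.1], [337.4, 350.1], [358.5, 349.8], [252.0, 388.1], [372.1, 386.0], [381.5, 386.3]]
LIN [0.0, 0.0, -89.6] RZ -0.0 rows>= 2
LIN [550.2, 66.2, 0.0] RZ 0.061 rows>= 9
(array([ 562.41248582, -247.56826466,  100.0466278 ]), 195.5829426755437)
```

Request:
{"api": "arm_command", "payload": {"rows": [{"grip":0,"linear":[0,0,-45],"rot":[0,0,0]},{"grip":0,"linear":[0,0,-89.6],"rot":[0,0,0]},{"grip":0,"linear":[60,7,-89.6],"rot":[0,0,0.01]},{"grip":0,"linear":[120,14,-89.6],"rot":[0,0,0.02]},{"grip":0,"linear":[180,21,-89.6],"rot":[0,0,0.03]},{"grip":0,"linear":[240,29,-89.6],"rot":[0,0,0.04]},{"grip":0,"linear":[300,36,-89.6],"rot":[0,0,0.05]},{"grip":0,"linear":[360,43,-89.6],"rot":[0,0,0.061]},{"grip":0,"linear":[420,50,-89.6],"rot":[0,0,0.061]},{"grip":0,"linear":[480,58,-89.6],"rot":[0,0,0.061]}]}}

```text
clock: 41.95
position: [545.6, -181.6, 98.3]
ee_rot: [0.796, -0.605, -0.0, -0.0]
contact_force: [0.6, 0.1, -1.5]
gripper_width: 39.5
grasp_force: 61.5
```

Request:
{"api": "arm_command", "payload": {"rows": [{"grip":0,"linear":[50,4,0],"rot":[0,0,0]},{"grip":0,"linear":[69.5,4,20],"rot":[0,0,0]},{"grip":0,"linear":[69.5,4,20],"rot":[0,0,0]},{"grip":0,"linear":[69.5,4,20],"rot":[0,0,0]}]}}

```text
clock: 42.45
position: [560.2, -247.3, 78.4]
ee_rot: [0.796, -0.605, -0.0, 0.0]
contact_force: [0.2, 0.6, -1.6]
gripper_width: 39.3
grasp_force: 61.3
```

```bash
python3 - <<'E'
from h import *
w=sync(); goto([562.5,-247.1,31],195.6)
E
```

```text
sync [ 560.5 -247.1   78.7] 195.59 t 42.55 F [ 0.3 -0.4 -1.8] w 38.8
LIN [0.5, -1.9, 47.7] RZ -0.0 rows>= 1
```

Request:
{"api": "arm_command", "payload": {"rows": [{"grip":0,"linear":[0.5,-1.7,20],"rot":[0,0,0]},{"grip":0,"linear":[0.5,-1.7,47.7],"rot":[0,0,0]},{"grip":0,"linear":[0.5,-1.7,47.7],"rot":[0,0,0]},{"grip":0,"linear":[0.5,-1.7,47.7],"rot":[0,0,0]}]}}

```text
clock: 43.1
position: [563.3, -247.6, 31.9]
ee_rot: [0.797, -0.605, 0.001, -0.0]
contact_force: [-0.0, 0.1, -1.7]
gripper_width: 39.1
grasp_force: 61.3
```

```bash
python3 - <<'E'
from h import *
w=sync(); save(w,'e2.png'); prof(w['frame'],rows=(150,330)); lat(w['frame'],250); lat(w['frame'],215); inhand(w)
im=w['frame'][0:340,160:480,::-1]; cv2.imwrite('pics/e2c.png',cv2.resize(im,(560,595),interpolation=cv2.INTER_CUBIC))
E
```

```text
sync [ 563.4 -247.7   32.1] 195.6 t 43.2 F [-0.4 -0.6 -1.7] w 39.1
row edges [(157, -40), (213, 36), (238, 10), (240, -17), (246, 43), (255, 44), (264, -84), (271, 30), (274, -22), (305, 58)]
col edges @ 250 [(250, 77), (258, -50), (266, -26), (269, 25), (363, -26), (367, 25), (375, 51), (383, -69)]
col edges @ 215 [(248, 72), (255, -48), (260, -18), (378, 43), (385, -47)]
web front edge row 304 dimples [[274.2, 349.7], [294.9, 350.2], [316.2, 350.3], [337.3, 350.3], [358.4, 349.8], [382.0, 359.0], [370.6, 373.8], [261.7, 374.2], [259.4, 385.7], [372.8, 385.8], [381.0, 386.5], [271.7, 407.5]]
```

View pics/e2c.png

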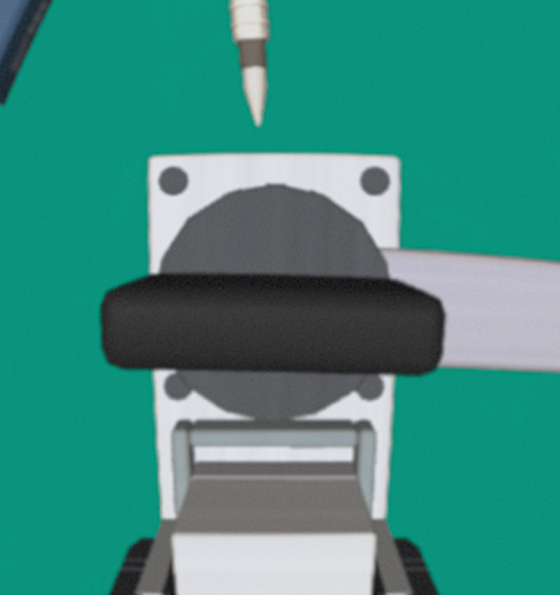

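E hangs over its pocket with its front foot edge at row 264. The end wall's inner edge is at row 255, a gap of about 2.3 mm against 2 ideal. The tongue points to -y, clear of the box. Lowering.

Request:
{"api": "arm_command", "payload": {"rows": [{"grip":0,"linear":[0.2,0,5],"rot":[0,0,0]},{"grip":0,"linear":[0.2,0,10],"rot":[0,0,0]},{"grip":0,"linear":[0.2,0,14],"rot":[0,0,0]},{"grip":0,"linear":[0.2,0,17],"rot":[0,0,0]},{"grip":0,"linear":[0.2,0,17.6],"rot":[0,0,0]},{"grip":0,"linear":[0.2,0,17.6],"rot":[0,0,0]}]}}

```text
clock: 44.0
position: [562.1, -248.0, 14.8]
ee_rot: [0.796, -0.605, -0.0, 0.0]
contact_force: [-3.2, 2.8, 8.5]
gripper_width: 39.6
grasp_force: 67.5
```

```bash
python3 - <<'E'
from h import *
w=sync(); save(w,'e3.png'); prof(w['frame']); lat(w['frame'],270); inhand(w)
E
```

```text
sync [ 562.1 -248.    14.8] 195.57 t 44.1 F [-3.3  2.3  8.3] w 39.2
row edges [(232, 38), (259, 42), (269, -35), (272, 30), (274, -22), (305, 60)]
col edges @ 270 [(248, -51), (259, -45), (263, 78), (270, -44), (364, -24), (367, 40), (378, 49), (387, -66)]
web front edge row 304 dimples [[274.1, 349.7], [294.9, 350.2], [316.2, 350.3], [337.3, 350.3], [358.5, 349.7], [382.1, 358.1], [370.1, 376.2], [372.7, 385.8], [381.0, 386.5]]
```

Request:
{"api": "arm_command", "payload": {"rows": [{"grip":1,"linear":[0,0,0],"rot":[0,0,0]},{"grip":1,"linear":[0,0,0],"rot":[0,0,0]},{"grip":1,"linear":[0,0,-60],"rot":[0,0,0]},{"grip":1,"linear":[0,0,-120],"rot":[0,0,0]},{"grip":1,"linear":[-40,0,-165],"rot":[0,0,0]},{"grip":1,"linear":[-80,0,-210],"rot":[0,0,0]},{"grip":1,"linear":[-120,0,-255],"rot":[0,0,0]},{"grip":1,"linear":[-120,0,-255],"rot":[0,0,0]},{"grip":1,"linear":[-120,0,-255],"rot":[0,0,0]}]}}

```text
clock: 45.28
position: [529.9, -132.1, 267.5]
ee_rot: [0.796, -0.605, -0.0, -0.0]
contact_force: [0.1, -0.0, -0.4]
gripper_width: 85.3
grasp_force: 0.0
```

```bash
python3 - <<'E'
from h import *
w=sync(); save(w,'f.png'); p,y=cget(); st=dict(arm.read_state()); st['position']=p
im=w['frame'][0:330,200:430,::-1]; cv2.imwrite('pics/fc.png',cv2.resize(im,(418,600),interpolation=cv2.INTER_CUBIC))
goto([*((578.3+579.8)/2,-308.4),100],284.1); goto([579,-308.4,67])
E
```

```text
sync [ 529.8 -132.5  266.8] 195.52 t 45.38 F [ 0.3  0.9 -0.1] w 85.4
LIN [182.7, -0.4, 166.8] RZ -1.546 rows>= 9
LIN [-0.0, -0.0, 33.0] RZ -0.0 rows>= 1
```

View pics/fc.png

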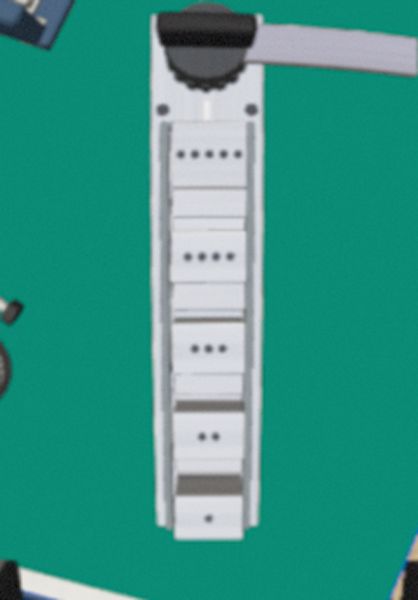

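All five stand in order, with 1 to 5 dimples from bottom to top, and the tongue points right, clear of the box. Now to grip the wing and lock it.

Request:
{"api": "arm_command", "payload": {"rows": [{"grip":1,"linear":[25,0,0],"rot":[0,0,-0.18]},{"grip":1,"linear":[50,0,20],"rot":[0,0,-0.36]},{"grip":1,"linear":[75,0,40],"rot":[0,0,-0.54]},{"grip":1,"linear":[100,0,60],"rot":[0,0,-0.72]},{"grip":1,"linear":[125,0,80],"rot":[0,0,-0.9]},{"grip":1,"linear":[150,0,100],"rot":[0,0,-1.08]},{"grip":1,"linear":[182.7,-0.4,120],"rot":[0,0,-1.26]},{"grip":1,"linear":[182.7,-0.4,140],"rot":[0,0,-1.44]},{"grip":1,"linear":[182.7,-0.4,150],"rot":[0,0,-1.546]},{"grip":1,"linear":[182.7,-0.4,150],"rot":[0,0,-1.546]}]}}

```text
clock: 46.68
position: [578.2, -308.8, 115.2]
ee_rot: [0.993, 0.122, -0.002, -0.001]
contact_force: [-0.1, -1.3, 0.2]
gripper_width: 85.3
grasp_force: 0.0
```

```bash
python3 - <<'E'
from h import *
w=sync(); goto([579,-308.4,67],284.1)
E
```

```text
sync [ 578.8 -308.9  116.4] 283.97 t 46.77 F [0.1 0.7 0. ] w 85.6
LIN [0.3, -0.4, 49.4] RZ -0.002 rows>= 1
```

Request:
{"api": "arm_command", "payload": {"rows": [{"grip":1,"linear":[0.3,-0.4,30],"rot":[0,0,0]},{"grip":1,"linear":[0.3,-0.4,49.4],"rot":[0,0,0]},{"grip":1,"linear":[0.3,-0.4,49.4],"rot":[0,0,0]},{"grip":0,"linear":[0.3,-0.4,49.4],"rot":[0,0,0]},{"grip":0,"linear":[0.3,-0.4,49.4],"rot":[0,0,0]},{"grip":0,"linear":[0.3,-0.4,49.4],"rot":[0,0,0]},{"grip":0,"linear":[0.3,-0.4,49.4],"rot":[0,0,0]},{"grip":0,"linear":[0.3,-0.4,49.4],"rot":[0,0,0]},{"grip":0,"linear":[0.3,-0.4,49.4],"rot":[0,0,0]}]}}

```text
clock: 47.95
position: [580.0, -308.4, 69.2]
ee_rot: [0.992, 0.123, 0.0, 0.0]
contact_force: [-1.0, -1.4, 2.7]
gripper_width: 10.9
grasp_force: 61.6
```

Request:
{"api": "arm_command", "payload": {"rows": [{"grip":0,"linear":[0,0,0],"rot":[0,0,0.17]},{"grip":0,"linear":[0,0,0],"rot":[0,0,0.34]},{"grip":0,"linear":[0,0,0],"rot":[0,0,0.51]},{"grip":0,"linear":[0,0,0],"rot":[0,0,0.68]},{"grip":0,"linear":[0,0,0],"rot":[0,0,0.85]},{"grip":0,"linear":[0,0,0],"rot":[0,0,1.02]},{"grip":0,"linear":[0,0,0],"rot":[0,0,1.19]},{"grip":0,"linear":[0,0,0],"rot":[0,0,1.36]},{"grip":0,"linear":[0,0,0],"rot":[0,0,1.5]},{"grip":0,"linear":[0,0,0],"rot":[0,0,1.5]}]}}

```text
clock: 49.2
position: [580.3, -308.0, 69.3]
ee_rot: [0.81, -0.586, 0.001, -0.0]
contact_force: [0.8, -0.3, 4.0]
gripper_width: 10.8
grasp_force: 61.7
```

```bash
python3 - <<'E'
from h import *
w=sync(); print(np.round(arm.read_state()['wrist_torque'],2))
E
```

```text
sync [ 580.3 -308.    69.3] 198.29 t 49.3 F [ 0.6 -0.1  4.9] w 10.4
[ 0.   -0.11 -0.  ]
```

Request:
{"api": "arm_command", "payload": {"rows": [{"grip":0,"linear":[0,0,0],"rot":[0,0,0.045]},{"grip":0,"linear":[0,0,0],"rot":[0,0,0.045]},{"grip":1,"linear":[0,0,0],"rot":[0,0,0.045]},{"grip":1,"linear":[0,0,0],"rot":[0,0,0.045]},{"grip":1,"linear":[0,0,0],"rot":[0,0,0.045]},{"grip":1,"linear":[0,0,-60],"rot":[0,0,0.045]},{"grip":1,"linear":[-40,0,-110],"rot":[0,0,0.045]},{"grip":1,"linear":[-90,0,-140],"rot":[0,0,0.045]},{"grip":1,"linear":[-140,0,-170],"rot":[0,0,0.045]},{"grip":1,"linear":[-180,0,-200],"rot":[0,0,0.045]}]}}

```text
clock: 50.6
position: [522.6, -135.2, 269.5]
ee_rot: [0.797, -0.604, -0.0, -0.0]
contact_force: [0.4, -0.5, -0.2]
gripper_width: 85.5
grasp_force: 0.0
```

Request:
{"api": "arm_command", "payload": {"rows": [{"grip":1,"linear":[0,0,0],"rot":[0,0,0]},{"grip":1,"linear":[0,0,0],"rot":[0,0,0]},{"grip":1,"linear":[0,0,0],"rot":[0,0,0]}]}}

```text
clock: 50.98
position: [523.2, -137.6, 267.0]
ee_rot: [0.796, -0.605, -0.001, 0.001]
contact_force: [-0.2, -0.9, -0.2]
gripper_width: 85.4
grasp_force: 0.0
```

```bash
python3 - <<'E'
from h import *
w=sync(); im=w['frame'][0:330,200:430,::-1]; cv2.imwrite('pics/zc.png',cv2.resize(im,(418,600),interpolation=cv2.INTER_CUBIC))
E
```

```text
sync [ 523.3 -137.6  267.1] 195.52 t 51.08 F [-0.8 -0.2  0. ] w 85.3
```

View pics/zc.png

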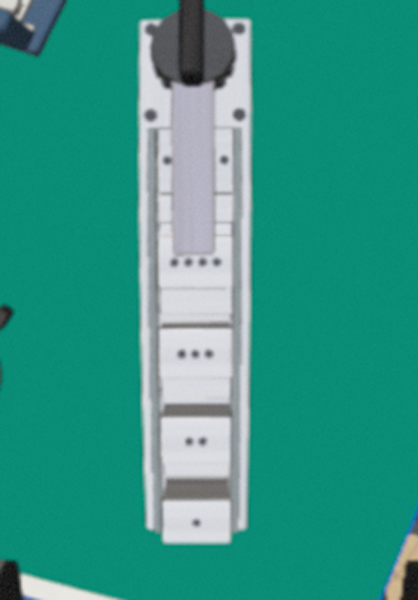

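The tongue runs along the box axis from (192,80) to (194,255) over E and D, all five brackets are seated in order, and the arm is clear.

```bash
python3 -c "
from bench import job
print(job.job_done())"
```

```text
the job is handed in; nothing more can be done
None
```

The kit is packed and handed in: brackets A to E stand in order in their own pockets and the collar is turned back to its locked mark. It took about 51 s of the 200 s and the bystanders were left alone; the hand-in call returned no verdict.

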